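Clear and set the strip cutter for the next cut

TASK

Get the little strip cutter ready for the next piece: while its fence is still clamped where it stands, push every sticky offcut off the green plate into the black waste trough with the scraper block (never touch the offcuts with the fingers), and stand the scraper back upright in the middle of its black mat. Then flip the red cam lever free, slide the fence all the way home against the yellow stop and flip the lever fully over to lock it there. Only with the fence locked, press the yellow, then the blue, then the green key fully down and let go, one at a time; never press the red key, and leave the glue bottle, the model house and the tub alone.

Things in the scene. Friction and masses are not known exactly. Their poses are not given: they have to be found in the camera images.
- cutter: Strip cutter, fixed; origin on the bench. Mm in its frame: green plate, top z 40, x -85..85, y -100..190, side rims 10 thick, top z 52. At -y it drops into a black waste trough: floor z 4, x -85..85, y -177..-100, outer walls to z 52. Near guide rail along y: x -125..-113, top z 55; yellow stop on it, y -85..-65, top z 62. Far rail, red head: x 97..127, top z 97.
- fence (a joint): Slide of the aluminium fence, m: 0 = against the yellow stop, grows along the cutter's +y, to 0.175. Bar across the plate, 20 mm thick in y, 1 to 22 mm above the plate, its centre at cutter y = -30 mm when home; dark head on the rail, top 64 mm above the bench. Slides with about 4 N when the cam is free; clamped to the rail when locked.
- fence_knob (a point): Top of the black upright grip post on the fence (cylinder 18 mm across, from 62 to 100 mm above the bench); the post stands on the bar's centre line; axes as the cutter's
- cam (a joint): Cam lever on the fence's head, swings level about a vertical pivot 176 mm from the fence's grip post along the cutter's -x, rad: 0 = free, points along the bar (cutter's +x); 1.60 = locked, points along the rail (cutter's +y). Turns anticlockwise from above to lock, stiff over the last 0.7 rad (about 5 N at the tip); stays where left.
- cam_tip (a point): Top of the red round knob that stands at the lever's end, 60 mm from the pivot: cylinder 16 mm across, 75 to 109 mm above the bench; the flat red lever arm (14 mm wide) lies below it
- mat: Black rubber mat for the scraper, fixed on the bench, 160 (x) x 200 (y) x 3 mm; origin at the centre of its underside
- scraper: Loose scraper block, 100 to 210 g, standing upright at the start. Blue foot 50 mm (its x, the sweeping direction) x 70 mm (its y) x 22 mm high; on it an upright wooden grip fin 22 mm (x) x 50 mm (y), from 22 to 73 mm high. Origin at the centre of the foot's underside, z up; both long faces sweep alike.
- key_yellow (a joint): Travel of the yellow key, m: 0 = up, 0.006 = fully down (spring, about 5 N)
- key_yellow_top (a point): Centre of the yellow key's cap top when up (cap 26 mm across, on a grey fixed keypad box 130 x 130 x 28 mm, in a black collar 44 mm across, 12 mm high; moves with the cap, about 46 mm above the bench; keys at least 56 mm apart)
- key_blue (a joint): Travel of the blue key, m: 0 = up, 0.006 = fully down (spring, about 5 N)
- key_blue_top (a point): Centre of the blue key's cap top when up (cap 26 mm across, on a grey fixed keypad box 130 x 130 x 28 mm, in a black collar 44 mm across, 12 mm high; moves with the cap, about 46 mm above the bench; keys at least 56 mm apart)
- key_green (a joint): Travel of the green key, m: 0 = up, 0.006 = fully down (spring, about 5 N)
- key_green_top (a point): Centre of the green key's cap top when up (cap 26 mm across, on a grey fixed keypad box 130 x 130 x 28 mm, in a black collar 44 mm across, 12 mm high; moves with the cap, about 46 mm above the bench; keys at least 56 mm apart)
- key_red (a joint): Travel of the red key, m: 0 = up, 0.006 = fully down (spring, about 5 N)
- key_red_top (a point): Centre of the red key's cap top when up (cap 26 mm across, on a grey fixed keypad box 130 x 130 x 28 mm, in a black collar 44 mm across, 12 mm high; moves with the cap, about 46 mm above the bench; keys at least 56 mm apart)
- chip1: Loose cast-resin offcut, 28 x 22 x 12 mm, grey (may be absent); origin at the centre of its underside
- chip2: Loose cast-resin offcut, 24 x 24 x 14 mm, white (may be absent); origin at the centre of its underside
- chip3: Loose cast-resin offcut, 30 x 20 x 10 mm, orange (may be absent); origin at the centre of its underside
- chip4: Loose cast-resin offcut, 28 x 22 x 12 mm, white (may be absent); origin at the centre of its underside
- chip5: Loose cast-resin offcut, 24 x 24 x 14 mm, grey (may be absent); origin at the centre of its underside
- chip6: Loose cast-resin offcut, 30 x 20 x 10 mm, brown (may be absent); origin at the centre of its underside
- glue: Bystander: white glue bottle with blue cap, 64 mm across, 170 mm high; origin under its centre
- house: Bystander: grey model house 55 x 100 x 51 mm; origin under its centre
- tub: Bystander: open white plastic tub, 84 mm across, 45 mm high; origin under its centre
Mind the look-alikes: they are no part of the job. What is shaped like the scraper but orange is not meant.

How it is judged:
By the outcome, as a careful person would: the job done as asked, in the order asked, and still so for the second after the job is handed in, with the robot touching nothing.
Of chip1, chip2, chip3, chip4, chip5, chip6 only 4 to 6 are there at a start; the rules pass over those that are not, and their reading is None.
At some moment in a run one of scraper may be knocked a few centimetres aside while the robot is not near it.
Once in a run the grip may slacken for a moment while it holds something.
It also fails if it takes over 210 s, if anything falls off the work surface, if the arm or the gripper's body presses on something with over 40 N, if the wrist force passes 120 N, or if a joint passes its speed limit or range.

ROBOT

A 6-joint arm with a two-finger parallel gripper is mounted at the origin on the work surface. World frame = base frame: x ahead of the robot, y to its left, z up, the work surface at z = 0. Lengths are in m, angles in rad, forces in N, time in s.
With the tool pointing down it reaches from about 0.25 to 0.725 m from the base axis. Payload 9.7 kg.
Tool frame: the origin (TCP) lies at the very end of the fingers, on their centre line; the grasp point (between the pads) lies 19 mm behind it (manip.hold_point_z is the distance from the TCP to the grasp point, in m); z points along the fingers, y is the line along which they close (so a half turn about z gives the same grasp; the last joint's range is limited). The gripper opens to 85 mm and grips with 20 to 120 N. Pads are 22 mm wide; open, the fingers measure 114 mm over their backs; the gripper's body (76 mm by 85 mm) begins 54 mm behind the grasp point. The pads swing forward as they close: fully open they stand 13 mm farther back than shut.
Start: joints at [-1.133, 0.087, 0.176, 1.66, 0, 1.571], TCP at [0.233, -0.498, 0.231] pointing down, gripper open.
Joint ranges: [-3.13, 3.13], [-0.85, 1.81], [-1.15, 1.24], [-2.2, 2.28], [-1.44, 1.52], [-3.14, 3.14]. Speed limits (rad/s): [2.22, 2.22, 2.57, 3.14, 3.14, 3.14].

INTERFACE

Orientations are given as a 3x3 rotation matrix whose columns are the frame's x, y, z axes.
In Python, from bench import manip, imaging, spotter gives the robot as it stands.
- The arm moves only by the tool apply_moves, never from a script. Its argument "deltas" is a list of rows, each a list of 3 entries, a list of its own where there are three numbers: the opening, from -1 (shut) to 1 (fully open), then the shift along the world's x, y, z in cm, then the turn about the world's z in rad. In form: [[fingers, [tx, ty, tz], roll], ...]. A call has 1 to 12 rows; each row is the pose to reach, as a shift and turn from the pose commanded when the call began; what a row does not reach only later rows make up. A row lasts 1/10 s, in which the tool goes at most 50 mm and 8.59 degrees, less where a joint would pass 70% of its speed; a pose out of reach is approached as far as the arm can. A call with a gripper value outside its range is refused whole. The fingers move at their own pace and stop on an object; "newtons" is the grip in N (left out, the last holds). Time passes only in rows, so rows that repeat a pose let the fingers close. It gives the time, the measured TCP pose, the force, the opening and the grip force at its end, in the units of the state.
- manip.observe(): the state, without advancing time (a new reading comes with each control period).
- imaging.capture(name): name is "side" or "top" or "wrist"; returns a dict with "image" (400x640x3 uint8, blue, green, red), "fx", "fy", "cx", "cy" (pixels), "k1" (the pictures are not rectified: a ray, as slopes to the right and down, at radius r is drawn at 1 + k1 r^2 times it, then the intrinsics apply), "rvec" (rotation vector, rad) and "tvec" (3), from world to camera coordinates, as OpenCV has them. Camera axes: x right, y down, z forward; pixel columns grow to the right and rows downward; lengths in m; the calibration is good to about 2 mm. A picture is of the moment at which its call begins. There is no depth.
- manip.sign_off(): hands the job in; it is judged then, once.
Trained networks look in the newest picture that a camera, given by its name, has taken for a name from the list of things; names that differ only in an ending like _2 or _b are one class to them, and where a whole thing is asked for, a point or a joint stands for the part that bears it (a point fixed in the world has none). Each returns a list of dicts, best first, with "confidence" (0 to 1); they miss things now and then, are a little off and sometimes report something else, mostly with a low value. They report only what shows in the picture. A call takes as long as a camera call. They do not tell look-alikes from the thing itself.
- spotter.trace(camera, thing): "region" (400x640 bool, what is visible of it) and "box" ([centre column, centre row, width, height] as shares, 0 to 1, of the picture: columns of its width, rows of its height, round what is visible of it).
- spotter.landmark_of(camera, thing): "position" ([column, row] as shares, 0 to 1, of the picture: columns of its width, rows of its height: a listed point, or the origin of a listed thing).
The state is a dict: "time_s": time; "joint_pos": joint angles; "dq": joint speeds; "effort": joint torques, N m; "tcp_pos": TCP position; "tool_rot": TCP orientation; "ft_force": force on the tool from outside, world axes, zero at the start; "wrist_torque": the same for the moment, N m; "finger_gap": opening from 0.0 (shut) to 1.0 (fully open); "finger_force": force on a finger pad.
Only numpy, scipy, OpenCV 4.12 (cv2) and the standard library are available. Lean on these libraries where they do the work, as an engineer would, in place of code of your own. Each camera call takes 0.05 s, during which the arm holds its last target. There are 200 camera calls.

## Working session

There is one attempt and no reset: what is moved stays moved. The work goes in short steps, Python scripts to look and compute and a tool call to move; the robot and the scene stay as the last step left them, time stands still between calls to the robot, and variables do not carry over. Pictures are saved under pics/ and viewed, at most 14 in all, crops included, and the job is handed in when it is done.

Besides the shell and the picture viewer there is one more tool, called as name(argument=value, ...), one argument or row to a line, values as JSON. apply_moves: Moves the arm, as the interface text tells. Its arguments: {"type":"object","properties":{"deltas":{"type":"array","items":{"type":"array"}},"newtons":{"type":"number"}},"required":["deltas"]}

```bash
mkdir -p pics; ls; cat > h.py <<'E'
import numpy as np, cv2, json
from bench import manip, imaging, spotter
def cam(n, save=None):
    c=imaging.capture(n)
    if save: cv2.imwrite('pics/'+save+'.png',c['image'])
    return c
def ray(c,uv):
    K=np.array([[c['fx'],0,c['cx']],[0,c['fy'],c['cy']],[0,0,1.]])
    xd=np.array([(uv[0]-c['cx'])/c['fx'],(uv[1]-c['cy'])/c['fy']])
    x=xd.copy()
    for _ in range(30): x=xd/(1+c['k1']*(x@x))
    R=cv2.Rodrigues(np.array(c['rvec'],float))[0]; t=np.array(c['tvec'],float).ravel()
    return -R.T@t, R.T@np.array([x[0],x[1],1])
def onz(c,uv,z):
    o,d=ray(c,uv); return o+d*(z-o[2])/d[2]
def proj(c,p):
    R=cv2.Rodrigues(np.array(c['rvec'],float))[0]; q=R@np.array(p)+np.array(c['tvec'],float).ravel()
    x=q[:2]/q[2]; x=x*(1+c['k1']*(x@x)); return np.array([x[0]*c['fx']+c['cx'],x[1]*c['fy']+c['cy']])
def lm(n,thing,k=3):
    return [(np.array(r['position'])*[640,400],r['confidence']) for r in spotter.landmark_of(n,thing)[:k]]
E
python3 - <<'E'
from h import *
cs={n:cam(n,n+'0') for n in('top','side')}
Z=dict(cutter=0,fence_knob=.1,cam_tip=.109,mat=0,scraper=0,key_yellow_top=.046,key_blue_top=.046,key_green_top=.046,key_red_top=.046,chip1=.04,chip2=.04,chip3=.04,chip4=.04,chip5=.04,chip6=.04,glue=0,house=0,tub=0)
for t,z in Z.items():
  for n,c in cs.items():
    for uv,cf in lm(n,t): print(t,n,uv.round(),onz(c,uv,z)[:2].round(4),round(cf,2))
E
```

```text
pics
cutter top [332. 185.] [ 0.5778 -0.049 ] 0.88
cutter top [343. 211.] [ 0.494  -0.0842] 0.15
cutter side [347. 230.] [ 0.5775 -0.0274] 0.87
cutter side [348. 227.] [ 0.5843 -0.0208] 0.69
fence_knob top [292. 170.] [0.6156 0.072 ] 0.93
fence_knob side [347. 176.] [0.6205 0.0742] 0.81
cam_tip top [263. 224.] [0.453  0.1617] 0.68
cam_tip side [346. 231.] [ 0.5361 -0.1065] 0.62
mat top [195. 220.] [0.4724 0.3956] 0.72
mat top [332. 189.] [ 0.5663 -0.0505] 0.24
mat side [265. 151.] [0.4658 0.3884] 0.87
scraper top [185. 275.] [0.2966 0.4272] 0.89
scraper top [195. 223.] [0.4626 0.3941] 0.57
scraper side [261. 149.] [0.4569 0.4069] 0.92
scraper side [214. 159.] [0.297  0.4173] 0.63
key_yellow_top top [429. 204.] [ 0.5092 -0.3508] 0.51
key_yellow_top top [291. 172.] [0.6174 0.0803] 0.22
key_yellow_top side [387. 335.] [ 0.52   -0.3476] 0.52
key_blue_top top [443. 202.] [ 0.5149 -0.3975] 0.47
key_blue_top side [400. 362.] [ 0.5176 -0.4054] 0.44
key_green_top top [430. 203.] [ 0.511  -0.3559] 0.62
key_green_top top [428. 219.] [ 0.4597 -0.3485] 0.48
key_green_top side [361. 348.] [ 0.4574
[... 1493 characters left out ...]
ide [346. 229.] [ 0.5639 -0.0511] 0.45
chip6 top [329. 169.] [ 0.6261 -0.0422] 0.43
chip6 top [345. 209.] [ 0.4969 -0.0869] 0.39
chip6 top [332. 188.] [ 0.5636 -0.0502] 0.38
chip6 side [372. 238.] [ 0.6095 -0.1056] 0.55
chip6 side [335. 249.] [ 0.5103 -0.0983] 0.55
chip6 side [346. 229.] [ 0.5639 -0.0511] 0.45
glue top [278. 124.] [0.7848 0.1249] 0.79
glue side [388. 177.] [0.7833 0.1147] 0.94
glue side [284. 175.] [0.4854 0.2501] 0.64
house top [343. 127.] [ 0.7703 -0.0901] 0.77
house top [330. 169.] [ 0.6305 -0.0443] 0.7
house top [191. 228.] [0.4477 0.4087] 0.18
house side [424. 227.] [ 0.7762 -0.104 ] 0.91
tub top [233. 278.] [0.2836 0.2729] 0.57
tub side [217. 189.] [0.2781 0.2727] 0.97
```

```bash
python3 -c "
import cv2,numpy as np
a=cv2.imread('pics/top0.png');cv2.imwrite('pics/t0.png',cv2.resize(a,(800,500)))
a=cv2.imread('pics/side0.png');cv2.imwrite('pics/s0.png',cv2.resize(a,(800,500)))"
```

```text
(no output)
```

View pics/t0.png

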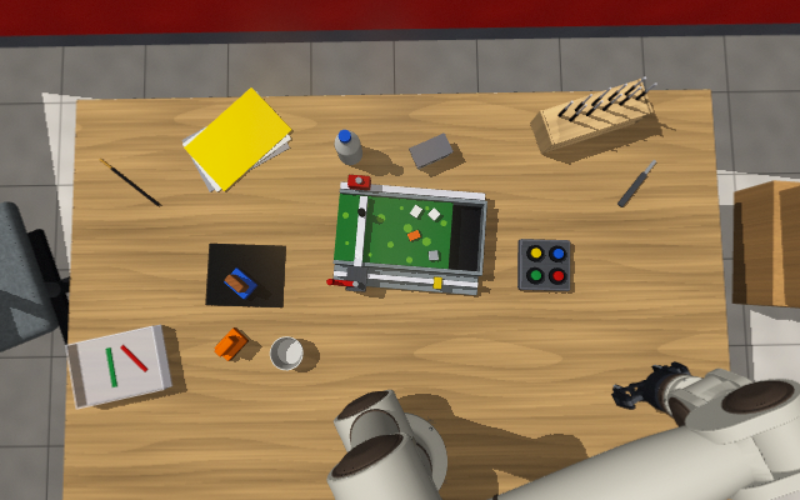

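View pics/s0.png

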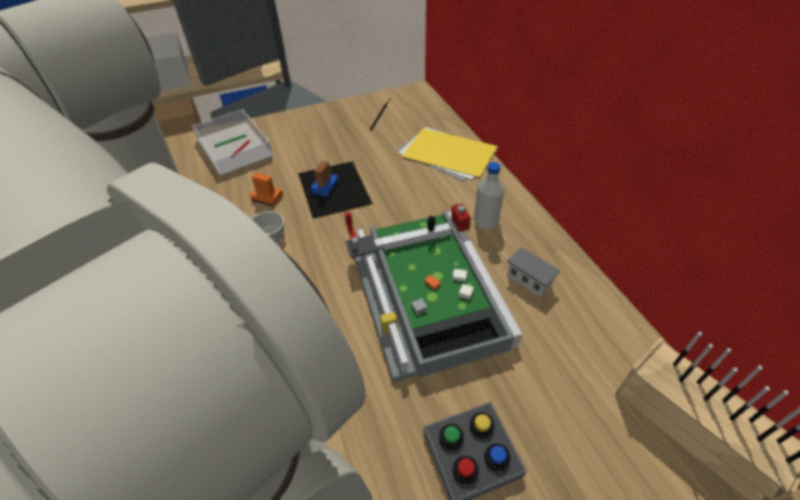

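The top picture shows the cutter near (410,240), with white, orange and grey chips on the plate and maybe a brown one at (379,218). The blue scraper on its mat is at (240,284), the keypad at (545,265), and the orange decoy at (230,345). I'll zoom in next.

```bash
python3 -c "
import cv2,numpy as np
a=cv2.imread('pics/top0.png')[135:245,255:400];b=cv2.resize(a,None,fx=5.4,fy=5.4,interpolation=cv2.INTER_CUBIC)[:594];cv2.imwrite('pics/t1.png',b)
a=cv2.imread('pics/side0.png')[150:310,270:420];cv2.imwrite('pics/s1.png',cv2.resize(a,None,fx=3.7,fy=3.7,interpolation=cv2.INTER_CUBIC))"
```

```text
(no output)
```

View pics/t1.png

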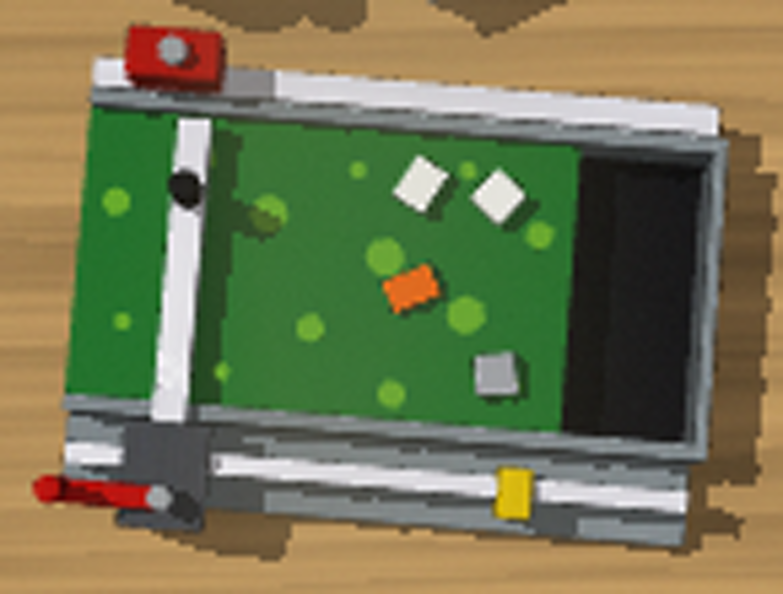

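View pics/s1.png

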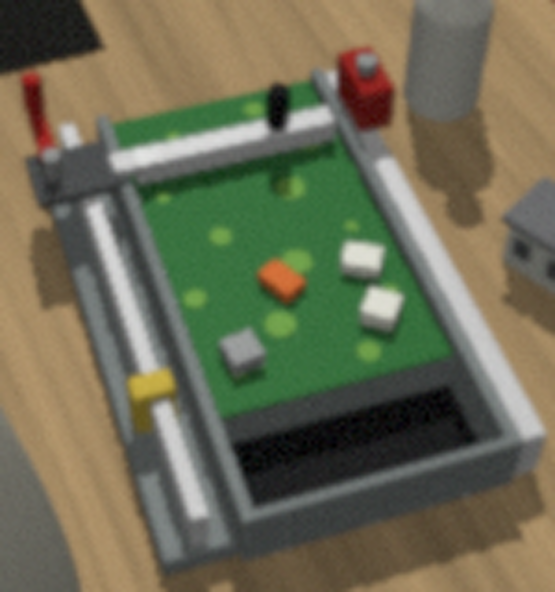

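The crops show four chips: grey, white, white and orange. All are on the trough side of the fence, and the "brown" one was the post's shadow. The lever points along +y, so it's locked. Next I'll fit the cutter pose.

```bash
cat > fit.py <<'E'
from h import *
from scipy.optimize import least_squares
cs={n:cam(n) for n in('top','side')}
T=lambda x,y:(255+x/5.4,135+y/5.4); S=lambda x,y:(270+x/3.7,150+y/3.7)
P=[('top',T(580,150),(85,-100,40)),('top',T(563,430),(-85,-100,50)),('top',T(93,108),(85,190,40)),('top',T(66,397),(-85,190,52)),
('side',S(450,355),(85,-100,40)),('side',S(316,85),(85,190,40)),('side',S(222,415),(-85,-100,46))]
W=lambda p,q:np.array([p[0]+np.cos(p[2])*q[0]-np.sin(p[2])*q[1],p[1]+np.sin(p[2])*q[0]+np.cos(p[2])*q[1],q[2]])
f=lambda p:np.concatenate([proj(cs[n],W(p,np.array(q)/1000))-uv for n,uv,q in P])
r=least_squares(f,[.578,-.04,-.05],loss='soft_l1');print(r.x.round(4),f(r.x).reshape(-1,2).round(1).tolist())
p=r.x
def inv(w): d=np.array(w[:2])-p[:2];c,s=np.cos(p[2]),np.sin(p[2]);return np.array([c*d[0]+s*d[1],-s*d[0]+c*d[1]])*1000
for nm,n,uv,z in [('stop','top',T(514,490),.062),('knob','top',T(186,188),.1),('knob','side',S(278,92),.1),('tip','top',T(45,489),.109),('tip','side',S(32,79),.109),
 ('w1','top',T(420,183),.053),('w1','side',S(363,250),.053),('w2','top',T(498,195),.053),('w2','side',S(382,300),.053),('or','top',T(412,288),.05),('or','side',S(282,277),.05),('gr','top',T(494,372),.053),('gr','side',S(241,342),.053)]:
  w=onz(cs[n],uv,z);print(nm,n,w.round(4)[:2],inv(w).round(1))
a,b=[ray(cs['top'],T(186,188)),ray(cs['side'],S(278,92))]
for t in ['scraper','mat','fence','key_yellow','key_blue','key_green']:
  for n in cs:
    for m in spotter.trace(n,t)[:2]:
      u8=m['region'].astype(np.uint8);cn=max(cv2.findContours(u8,0,2)[0],key=cv2.contourArea);(c,s,an)=cv2.minAreaRect(cn)
      print(t,n,round(m['confidence'],2),u8.sum(),np.round(c,1),np.round(s,1),round(an,1), onz(cs[n],c,.046 if 'key' in t else .003 if t=='mat' else .02)[:2].round(4))
      if t=='mat': print([onz(cs[n],q,.003)[:2].round(3).tolist() for q in cv2.boxPoints((c,s,an))])
E
python3 fit.py
python3 -c "
import cv2
a=cv2.imread('pics/top0.png')[190:250,160:235];cv2.imwrite('pics/t2.png',cv2.resize(a,None,fx=8,fy=8,interpolation=cv2.INTER_CUBIC))"
```

```text
[ 0.5714 -0.0413 -0.0943] [[0.5, -1.1], [0.3, 0.3], [-0.2, -0.2], [-0.3, -0.7], [1.0, 0.3], [-2.4, -1.3], [-1.8, 0.3]]
stop top [ 0.4441 -0.1018] [-121.   -72.2]
knob top [0.6161 0.0812] [ 33.  126.2]
knob side [0.6182 0.0793] [ 35.3 124.5]
tip top [0.4488 0.1605] [-141.1  189.3]
tip side [0.4515 0.1566] [-138.   185.7]
w1 top [ 0.6233 -0.0521] [52.8 -5.9]
w1 side [ 0.6272 -0.0494] [56.3 -2.8]
w2 top [ 0.6155 -0.0973] [ 49.2 -51.6]
w2 side [ 0.6186 -0.0951] [ 52.1 -49.1]
or top [ 0.5623 -0.0463] [-8.5 -5.8]
or side [ 0.5647 -0.0469] [-6.1 -6.1]
gr top [ 0.5124 -0.0926] [-53.9 -56.6]
gr side [ 0.5145 -0.0894] [-52.  -53.2]
scraper top 0.85 429 [183.8 275.8] [17.7 25.5] 45.0 [0.2963 0.424 ]
scraper top 0.71 392 [192.1 226. ] [23.6 17. ] 40.6 [0.4524 0.3986]
scraper side 0.89 433 [213.2 151.9] [24.1 23.5] 4.4 [0.3021 0.4299]
scraper side 0.68 371 [260.8 143.2] [18.7 26.3] 12.1 [0.4596 0.4108]
mat top 0.62 2799 [196.1 219.8] [62.2 51.2] 2.7 [0.4725 0.3907]
[[0.397, 0.494], [0.562, 0.488], [0.549, 0.286], [0.384, 0.294]]
mat side 0.9 1347 [268.3 150.9] [38.2 50.9] 75.5 [0.4752 0.382 ]
[[0
[... 189 characters left out ...]
54]
fence side 0.57 1091 [318.  187.5] [35. 84.] 90.0 [0.5585 0.1381]
key_yellow top 0.61 58 [428.5 202. ] [8. 7.] 90.0 [ 0.5142 -0.3507]
key_yellow side 0.74 409 [260.5 142.8] [19.8 27.7] 11.3 [0.4536 0.3798]
key_yellow side 0.61 135 [385. 338.] [12. 12.] 90.0 [ 0.5135 -0.3509]
key_blue top 0.53 56 [446.  202.5] [7. 8.] 90.0 [ 0.5117 -0.4056]
key_blue side 0.59 131 [398. 363.] [12.7 11.3] 45.0 [ 0.5127 -0.4061]
key_blue side 0.52 137 [281.  183.6] [27.9  5.4] 73.6 [0.4565 0.1714]
key_green top 0.19 539 [344.6 120.7] [17.9 30.7] 66.4 [ 0.7788 -0.0933]
key_green side 0.68 1487 [267.6 150.6] [39.8 52.4] 76.0 [0.4636 0.3321]
key_green side 0.47 131 [361.  347.5] [13. 10.] 90.0 [ 0.4588 -0.349 ]
```

View pics/t2.png

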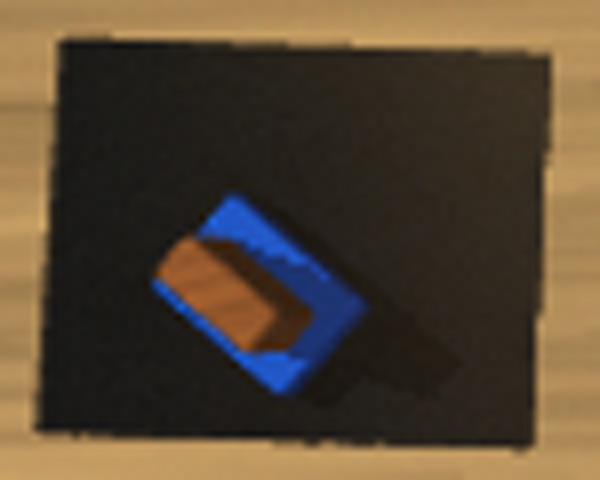

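The crop shows the blue scraper on the mat, turned about 45° and off the centre towards the bottom-left. I'll compute its pose from the corners.

```bash
python3 - <<'E'
from h import *
c=cam('top')
Q=lambda x,y:(160+x/8,190+y/8)
F=[onz(c,Q(*q),.025)[:2] for q in[(233,193),(368,303),(280,397),(153,283)]]
G=[onz(c,Q(*q),.076)[:2] for q in[(190,237),(275,315),(248,352),(153,275)]]
M=[onz(c,Q(*q),.003)[:2] for q in[(58,38),(550,55),(535,445),(37,432)]]
for n,X in(('foot',F),('fin',G),('mat',M)):
  X=np.array(X);e=X[1]-X[0]; e2=X[2]-X[3]; print(n,X.mean(0).round(4),np.linalg.norm(e).round(3),np.linalg.norm(X[2]-X[1]).round(3),[np.degrees(np.arctan2(v[1],v[0])).round(1) for v in(e,e2,X[1]-X[2],X[0]-X[3])])
s=manip.observe();print(s['tcp_pos'],np.round(s['tool_rot'],3),s['joint_pos'],manip.hold_point_z)
E
```

```text
foot [0.4501 0.3965] 0.07 0.05 [np.float64(-129.6), np.float64(-132.1), np.float64(-43.6), np.float64(-41.9)]
fin [0.4494 0.3978] 0.045 0.017 [np.float64(-132.8), np.float64(-129.3), np.float64(-36.3), np.float64(-44.5)]
mat [0.4712 0.3883] 0.2 0.157 [np.float64(-93.0), np.float64(-92.5), np.float64(-2.2), np.float64(-2.4)]
[ 0.23317203 -0.49813691  0.23130587] [[ 0.906  0.424  0.   ]
 [ 0.424 -0.906 -0.   ]
 [-0.     0.    -1.   ]] [-1.13299231e+00  8.68758127e-02  1.75916349e-01  1.65978234e+00
 -1.95662966e-05  1.57078876e+00] 0.0187
```

apply_moves(
  deltas=[
    [0.3, [0.9, 3.7, 1], 0.148],
    [0.3, [1.8, 7.5, 2], 0.296],
    [0.3, [2.7, 11.2, 2], 0.444],
    [0.3, [3.6, 14.9, 2], 0.592],
    [0.3, [4.5, 18.6, 2], 0.74],
    [0.3, [5.4, 22.4, 2], 0.888],
    [0.3, [6.3, 26.1, 2], 1.036],
    [0.3, [7.2, 29.8, 2], 1.184],
    [0.3, [8.1, 33.5, 2], 1.332],
    [0.3, [9, 37.3, 2], 1.48],
    [0.3, [9.9, 41, 2], 1.628],
    [0.3, [10.8, 44.7, 2], 1.775],
  ],
)

```text
time_s: 3.85
tcp_pos: [0.3412, -0.0496, 0.2516]
tool_rot: [[-0.604, 0.797, 0.001], [0.797, 0.604, -0.0], [-0.001, 0.001, -1.0]]
ft_force: [0.7, 0.0, 0.4]
finger_gap: 0.652
finger_force: 0.0
```

apply_moves(
  deltas=[
    [0.3, [0.9, 3.7, 0], 0.148],
    [0.3, [1.8, 7.5, 0], 0.296],
    [0.3, [2.7, 11.2, 0], 0.444],
    [0.3, [3.6, 14.9, 0], 0.592],
    [0.3, [4.5, 18.6, 0], 0.74],
    [0.3, [5.4, 22.4, 0], 0.888],
    [0.3, [6.3, 26.1, 0], 1.036],
    [0.3, [7.2, 29.8, -1], 1.184],
    [0.3, [8.1, 33.5, -2], 1.332],
    [0.3, [9, 37.3, -3], 1.48],
    [0.3, [9.9, 41, -4], 1.628],
    [0.3, [10.8, 44.7, -5], 1.775],
  ],
)

```text
time_s: 5.05
tcp_pos: [0.4493, 0.3975, 0.2008]
tool_rot: [[-0.658, -0.753, 0.0], [-0.753, 0.658, 0.0], [-0.0, -0.0, -1.0]]
ft_force: [0.3, -0.6, 0.7]
finger_gap: 0.649
finger_force: 0.0
```

```bash
cat >> h.py <<'E'
def st():
    s=manip.observe();R=np.array(s['tool_rot']);print('t',round(s['time_s'],2),'tcp',np.round(s['tcp_pos'],4),'yawY',np.degrees(np.arctan2(R[1,1],R[0,1])).round(2),'q',np.round(s['joint_pos'],2),'F',np.round(s['ft_force'],1),'gap',round(s['finger_gap'],3),'ff',np.round(s['finger_force'],1));return s
E
python3 - <<'E'
from h import *
st();c=cam('wrist','w1')
for t,z in(('scraper',.003),('mat',0)):
  for uv,cf in lm('wrist',t): print(t,uv.round(),onz(c,uv,z).round(4),round(cf,2))
E
```

```text
t 5.05 tcp [0.4493 0.3975 0.2008] yawY 138.85 q [ 0.72  0.2   0.24  1.61 -0.   -0.13] F [ 0.3 -0.6  0.7] gap 0.649 ff 0.0
scraper [323. 177.] [0.4524 0.3944 0.003 ] 0.82
scraper [458.  96.] [0.2983 0.4206 0.003 ] 0.81
mat [307. 187.] [0.4727 0.3918 0.    ] 0.58
```

View pics/w1.png

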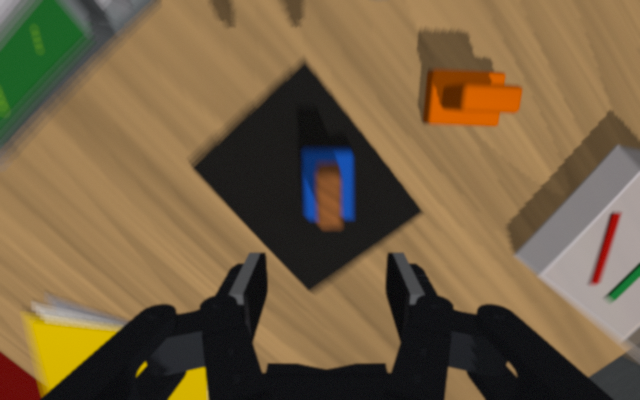

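The wrist view shows the scraper on the mat at (328,185), its fin nearly aligned with the fingers (gap centred near column 327). I'll go down and grip it.

apply_moves(
  deltas=[
    [0.3, [0.15, -0.15, -4.5], -0.02],
    [0.3, [0.15, -0.15, -9], -0.03],
    [0.3, [0.15, -0.15, -13], -0.03],
    [0.3, [0.15, -0.15, -16], -0.03],
    [0.3, [0.15, -0.15, -16.9], -0.03],
    [0.3, [0.15, -0.15, -16.9], -0.03],
    [-1, [0.15, -0.15, -16.9], -0.03],
    [-1, [0.15, -0.15, -16.9], -0.03],
    [-1, [0.15, -0.15, -16.9], -0.03],
    [-1, [0.15, -0.15, -16.9], -0.03],
    [-1, [0.15, -0.15, -16.9], -0.03],
    [-1, [0.15, -0.15, -16.9], -0.03],
  ],
  newtons=60,
)

```text
time_s: 6.4
tcp_pos: [0.4517, 0.3952, 0.0347]
tool_rot: [[-0.685, -0.728, 0.003], [-0.728, 0.685, 0.002], [-0.004, -0.0, -1.0]]
ft_force: [0.3, -0.5, 7.0]
finger_gap: 0.252
finger_force: 59.8
```

apply_moves(
  deltas=[
    [-1, [0, 0, 0], 0],
    [-1, [0, 0, 0], 0],
  ],
)

```text
time_s: 6.6
tcp_pos: [0.4517, 0.3952, 0.0347]
tool_rot: [[-0.685, -0.728, 0.003], [-0.728, 0.685, 0.002], [-0.004, -0.0, -1.0]]
ft_force: [0.4, 0.2, 6.5]
finger_gap: 0.249
finger_force: 59.8
```

```bash
python3 - <<'E'
from h import *
st()
p=[.5714,-.0413,-.0943]
W=lambda x,y:(p[0]+np.cos(p[2])*x-np.sin(p[2])*y,p[1]+np.sin(p[2])*x+np.cos(p[2])*y)
for q in[(.049,.055),(.049,-.1),(0,.055),(0,-.1),(-.049,.055),(-.049,-.1)]:print(q,np.round(W(*q),4))
E
```

```text
t 6.6 tcp [0.4517 0.3952 0.0347] yawY 136.76 q [ 0.72  0.21 -0.06  1.29 -0.   -0.1 ] F [0.4 0.2 6.5] gap 0.249 ff 59.8
(0.049, 0.055) [0.6254 0.0088]
(0.049, -0.1) [ 0.6108 -0.1455]
(0, 0.055) [0.5766 0.0135]
(0, -0.1) [ 0.562  -0.1409]
(-0.049, 0.055) [0.5278 0.0181]
(-0.049, -0.1) [ 0.5132 -0.1362]
```

apply_moves(
  deltas=[
    [-1, [0, 0, 4], 0],
    [-1, [0, 0, 8.5], 0],
    [-1, [1.5, -3.5, 13], -0.1],
    [-1, [3.5, -7.8, 14], -0.23],
    [-1, [5.5, -12, 14], -0.36],
    [-1, [7.5, -16.5, 14], -0.49],
    [-1, [9.5, -21, 14], -0.62],
    [-1, [11.5, -25.5, 14], -0.75],
    [-1, [13.5, -30, 14], -0.88],
    [-1, [15.3, -34.3, 14], -0.911],
    [-1, [17, -38.1, 14], -0.911],
    [-1, [17, -38.1, 14], -0.911],
  ],
)

```text
time_s: 7.8
tcp_pos: [0.6221, 0.0088, 0.1725]
tool_rot: [[-0.995, 0.1, 0.001], [0.1, 0.995, -0.001], [-0.001, -0.001, -1.0]]
ft_force: [-0.7, 0.4, -1.6]
finger_gap: 0.248
finger_force: 58.8
```

```bash
python3 - <<'E'
from h import *
st();c=cam('wrist','w2');cam('side','s2')
a=cv2.imread('pics/w2.png');b=cv2.imread('pics/s2.png')[100:330,200:500]
cv2.imwrite('pics/m2.png',np.hstack([cv2.resize(a,(480,300)),cv2.resize(b,(320,300))]))
E
```

```text
t 7.8 tcp [0.6221 0.0088 0.1725] yawY 84.29 q [ 0.01  0.25  0.24  1.57 -0.    0.11] F [-0.7  0.4 -1.6] gap 0.248 ff 58.8
```

View pics/m2.png

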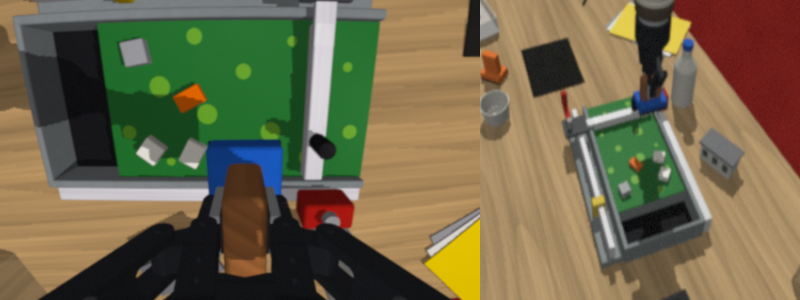

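The composite shows the scraper held level above the plate. The trough edge is at (97–118, 22–177) and the chips haven't moved. I'll check the cutter fit against this wrist view.

```bash
python3 - <<'E'
from h import *
st();c=cam('wrist');im=c['image'].copy()
p=[.5714,-.0413,-.0943]
def W(x,y,z):return (p[0]+np.cos(p[2])*x-np.sin(p[2])*y,p[1]+np.sin(p[2])*x+np.cos(p[2])*y,z)
def L(a,b,col=(0,0,255)):
  P=[proj(c,W(*(np.array(a)+(np.array(b)-a)*t)/1000)) for t in np.linspace(0,1,20)]
  cv2.polylines(im,[np.int32(P)],False,col,1)
L((-85,-100,40),(85,-100,40));L((-85,-100,40),(-85,190,40));L((85,-100,40),(85,190,40));L((-85,190,40),(85,190,40))
L((-85,-177,52),(85,-177,52),(255,0,255));L((85,-177,52),(85,190,52),(255,0,255));L((-75,135,62),(85,135,62),(255,255,0));L((-75,115,62),(85,115,62),(255,255,0))
cv2.imwrite('pics/o3.png',im)
E
```

```text
t 7.9 tcp [0.6209 0.0125 0.1727] yawY 84.45 q [0.02 0.25 0.24 1.57 0.   0.12] F [ 0.1  0.6 -0.6] gap 0.246 ff 58.8
```

View pics/o3.png

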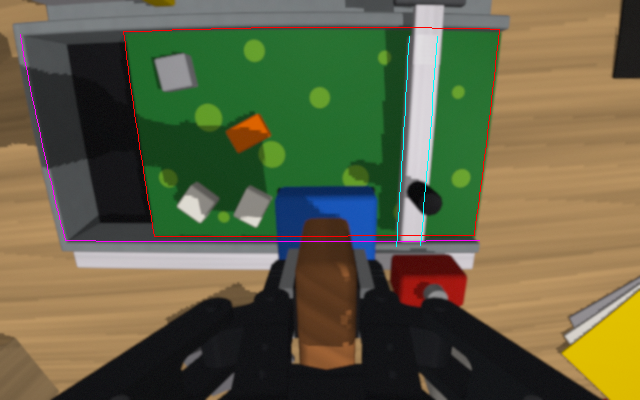

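The model overlay matches the plate, trough and rims; the bar sits about 3 mm further along +y than modelled. I'll sweep lane 1.

apply_moves(
  deltas=[
    [-1, [0, 0, -4], 0],
    [-1, [0, 0, -7.5], 0],
    [-1, [0, 0, -9.3], 0],
    [-1, [0, 0, -9.9], 0],
    [-1, [0, 0, -9.9], 0],
  ],
)

```text
time_s: 8.45
tcp_pos: [0.6201, 0.0147, 0.0737]
tool_rot: [[-0.996, 0.093, -0.0], [0.093, 0.996, 0.0], [0.0, 0.0, -1.0]]
ft_force: [-0.4, 0.2, -1.1]
finger_gap: 0.246
finger_force: 59.1
```

apply_moves(
  deltas=[
    [-1, [-0.14, -1.5, 0], 0],
    [-1, [-0.28, -3, 0], 0],
    [-1, [-0.42, -4.5, 0], 0],
    [-1, [-0.57, -6, 0], 0],
    [-1, [-0.71, -7.5, 0], 0],
    [-1, [-0.85, -9, 0], 0],
    [-1, [-0.99, -10.5, 0], 0],
    [-1, [-1.13, -12, 0], 0],
    [-1, [-1.27, -13.5, 0], 0],
    [-1, [-1.41, -15, 0], 0],
    [-1, [-1.55, -16.4, 0], 0],
    [-1, [-1.55, -16.4, 0], 0],
  ],
)

```text
time_s: 9.65
tcp_pos: [0.6049, -0.1525, 0.0732]
tool_rot: [[-0.995, 0.096, -0.0], [0.096, 0.995, -0.0], [0.0, -0.0, -1.0]]
ft_force: [-0.3, 0.2, -1.4]
finger_gap: 0.251
finger_force: 59.0
```

```bash
python3 - <<'E'
from h import *
st();c=cam('wrist','w4');cam('side','s4')
a=cv2.imread('pics/w4.png');b=cv2.imread('pics/s4.png')[130:330,240:500]
cv2.imwrite('pics/m4.png',np.hstack([cv2.resize(a,(440,275)),cv2.resize(b,(358,275))]))
E
```

```text
t 9.65 tcp [ 0.6049 -0.1525  0.0732] yawY 84.47 q [-0.25  0.26  0.07  1.38 -0.   -0.15] F [-0.3  0.2 -1.4] gap 0.251 ff 59.0
```

View pics/m4.png

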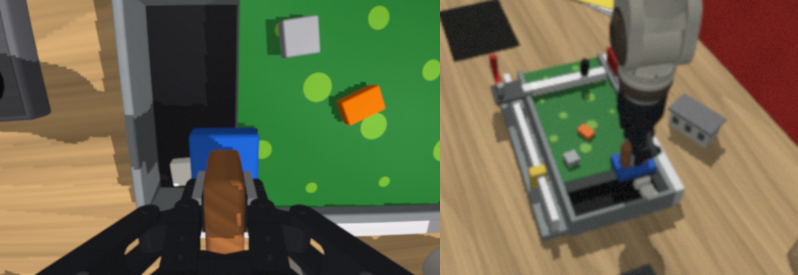

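Lane 1 is clear: the white chips are in the trough near (180,170), and orange and grey remain. Next is lane 2 in the middle.

apply_moves(
  deltas=[
    [-1, [0, 0, 2.5], 0],
    [-1, [0, 2, 4], 0],
    [-1, [-0.8, 6, 4], 0],
    [-1, [-1.8, 10, 4], 0],
    [-1, [-2.8, 14, 4], 0],
    [-1, [-3.47, 16.4, 4], 0],
    [-1, [-3.47, 16.4, 4], 0],
    [-1, [-3.47, 16.4, 1.5], 0],
    [-1, [-3.47, 16.4, 0], 0],
    [-1, [-3.47, 16.4, 0], 0],
  ],
)

```text
time_s: 10.75
tcp_pos: [0.57, 0.0133, 0.0718]
tool_rot: [[-0.996, 0.095, -0.002], [0.095, 0.996, 0.0], [0.002, -0.0, -1.0]]
ft_force: [0.1, -0.8, -0.5]
finger_gap: 0.255
finger_force: 58.9
```

apply_moves(
  deltas=[
    [-1, [-0.14, -1.5, 0], 0],
    [-1, [-0.28, -3, 0], 0],
    [-1, [-0.42, -4.5, 0], 0],
    [-1, [-0.57, -6, 0], 0],
    [-1, [-0.71, -7.5, 0], 0],
    [-1, [-0.85, -9, 0], 0],
    [-1, [-0.99, -10.5, 0], 0],
    [-1, [-1.13, -12, 0], 0],
    [-1, [-1.27, -13.5, 0], 0],
    [-1, [-1.41, -15, 0], 0],
    [-1, [-1.55, -16.4, 0], 0],
    [-1, [-1.55, -16.4, 0], 0],
  ],
)

```text
time_s: 11.95
tcp_pos: [0.5547, -0.1525, 0.0732]
tool_rot: [[-0.995, 0.096, -0.0], [0.096, 0.995, -0.0], [0.0, -0.0, -1.0]]
ft_force: [0.1, 0.8, -1.2]
finger_gap: 0.253
finger_force: 58.9
```

apply_moves(
  deltas=[
    [-1, [0, 0, 2.5], 0],
    [-1, [0, 2, 4], 0],
    [-1, [-0.8, 5, 4], 0],
    [-1, [-1.8, 8, 4], 0],
    [-1, [-2.8, 10, 4], 0],
    [-1, [-3.0, 11.3, 4], 0],
    [-1, [-3.0, 11.3, 4], 0],
    [-1, [-3.0, 11.3, 1.5], 0],
    [-1, [-3.0, 11.3, 0], 0],
    [-1, [-3.0, 11.3, 0], 0],
  ],
)

```text
time_s: 12.95
tcp_pos: [0.5244, -0.0382, 0.0715]
tool_rot: [[-0.995, 0.095, -0.002], [0.095, 0.995, 0.0], [0.002, -0.0, -1.0]]
ft_force: [1.2, -0.2, -1.0]
finger_gap: 0.25
finger_force: 58.8
```

```bash
python3 - <<'E'
from h import *
st();c=cam('wrist','w5');cam('side','s5')
a=cv2.imread('pics/w5.png');b=cv2.imread('pics/s5.png')[130:330,240:500]
cv2.imwrite('pics/m5.png',np.hstack([cv2.resize(a,(440,275)),cv2.resize(b,(358,275))]))
E
```

```text
t 12.95 tcp [ 0.5244 -0.0382  0.0715] yawY 84.53 q [-0.07  0.03 -0.19  1.35 -0.    0.02] F [ 1.2 -0.2 -1. ] gap 0.25 ff 58.8
```

View pics/m5.png

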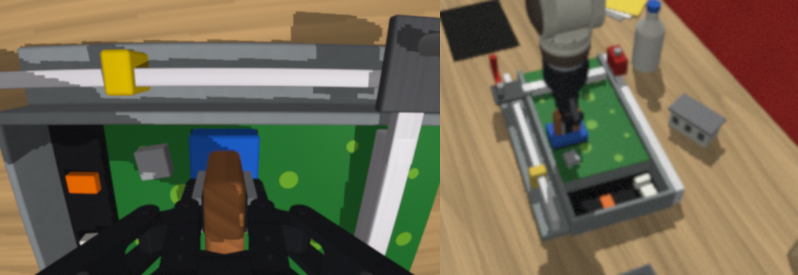

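The white and orange chips are in the trough, and the grey one at (152,162) is in front of the foot. I'll sweep lane 3 and then lift.

apply_moves(
  deltas=[
    [-1, [-0.14, -1.5, 0], 0],
    [-1, [-0.28, -3, 0], 0],
    [-1, [-0.42, -4.5, 0], 0],
    [-1, [-0.57, -6, 0], 0],
    [-1, [-0.71, -7.5, 0], 0],
    [-1, [-0.85, -9, 0], 0],
    [-1, [-0.97, -10.3, 0], 0],
    [-1, [-1.07, -11.4, 0], 0],
    [-1, [-1.07, -11.4, 0], 0],
    [-1, [-1.07, -11.4, 2], 0],
    [-1, [-1.07, -11.4, 6], 0],
    [-1, [-1.07, -11.4, 10], 0],
  ],
)

```text
time_s: 14.25
tcp_pos: [0.5138, -0.1511, 0.1739]
tool_rot: [[-0.996, 0.094, -0.002], [0.094, 0.996, 0.001], [0.002, 0.001, -1.0]]
ft_force: [1.3, -0.6, -0.3]
finger_gap: 0.248
finger_force: 58.8
```

apply_moves(
  deltas=[
    [-1, [0, 3, 0], 0],
    [-1, [0, 7, 0], 0],
    [-1, [0, 11, 0], 0],
    [-1, [0, 15, 0], 0],
    [-1, [0, 15, 0], 0],
  ],
)

```text
time_s: 14.75
tcp_pos: [0.514, 0.0025, 0.1734]
tool_rot: [[-0.996, 0.09, 0.0], [0.09, 0.996, 0.001], [0.0, 0.001, -1.0]]
ft_force: [-0.0, 0.4, -1.1]
finger_gap: 0.253
finger_force: 59.2
```

```bash
python3 - <<'E'
from h import *
st();c=cam('wrist','w6');cam('side','s6')
a=cv2.imread('pics/w6.png');b=cv2.imread('pics/s6.png')[130:330,240:500]
cv2.imwrite('pics/m6.png',np.hstack([cv2.resize(a,(440,275)),cv2.resize(b,(358,275))]))
E
```

```text
t 14.75 tcp [0.514  0.0025 0.1734] yawY 84.84 q [ 0.   -0.01 -0.04  1.54  0.    0.09] F [-0.   0.4 -1.1] gap 0.253 ff 59.2
```

View pics/m6.png

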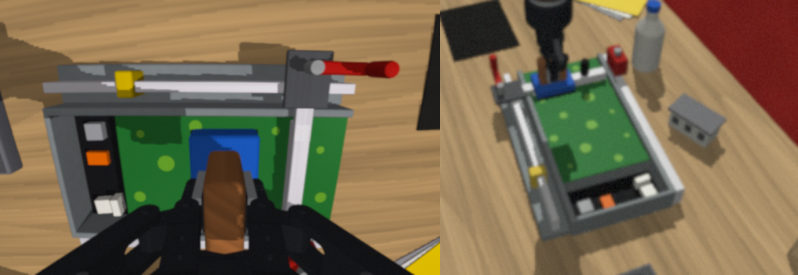

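All four chips are in the trough and the plate is clear. I'll carry the scraper back to the mat.

apply_moves(
  deltas=[
    [-1, [-0.4, 4, 0], 0],
    [-1, [-0.8, 8.5, 0], 0],
    [-1, [-1.3, 13, 0], 0],
    [-1, [-1.8, 17.5, 0], 0.02],
    [-1, [-2.3, 22, 0], 0.05],
    [-1, [-2.8, 26.5, 0], 0.05],
    [-1, [-3.3, 31, 0], 0.05],
    [-1, [-3.8, 35.5, -1], 0.05],
    [-1, [-4.2, 38.7, -4], 0.05],
    [-1, [-4.2, 38.7, -8], 0.05],
    [-1, [-4.2, 38.7, -11], 0.05],
    [-1, [-4.2, 38.7, -11], 0.05],
  ],
)

```text
time_s: 16.05
tcp_pos: [0.4707, 0.3831, 0.0583]
tool_rot: [[-0.999, 0.045, -0.006], [0.046, 0.999, -0.005], [0.006, -0.006, -1.0]]
ft_force: [-0.3, -0.2, -0.6]
finger_gap: 0.249
finger_force: 59.4
```

```bash
python3 - <<'E'
from h import *
st();c=cam('wrist','w7')
print([(onz(c,u,0).round(4),round(f,2)) for u,f in lm('wrist','mat')])
d=cam('top');print([(onz(d,u,0).round(4),round(f,2)) for u,f in lm('top','mat')])
E
```

```text
t 16.05 tcp [0.4707 0.3831 0.0583] yawY 87.39 q [ 0.68  0.23  0.01  1.35 -0.    0.73] F [-0.3 -0.2 -0.6] gap 0.249 ff 59.4
[]
[(array([0.4732, 0.3865, 0.    ]), 0.85)]
```

View pics/w7.png

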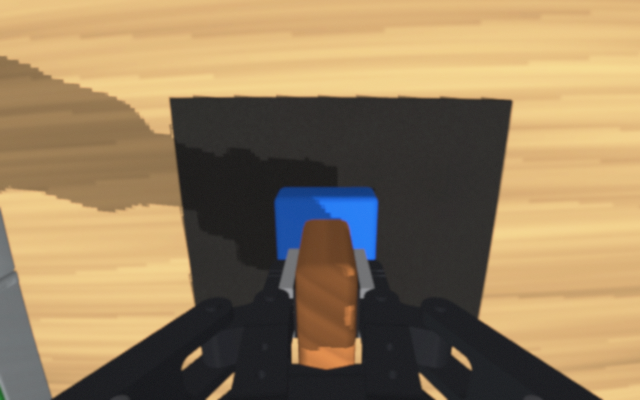

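The wrist view shows the scraper over the mat, whose near corners are at (170,98) and (512,100).

```bash
python3 - <<'E'
from h import *
st();c=cam('wrist')
a,b=onz(c,(171,98),.003),onz(c,(512,100),.003);print(a,b,np.linalg.norm(a-b))
m=(a+b)/2;d=(b-a)/np.linalg.norm(b-a);n=np.array([d[1],-d[0],0]);print(m+n*.08,m-n*.08)
E
```

```text
t 16.25 tcp [0.4736 0.3855 0.0658] yawY 87.38 q [ 0.68  0.23  0.01  1.35 -0.    0.73] F [ 0.1 -0.4 -0.8] gap 0.253 ff 59.4
[0.39168441 0.29458196 0.003     ] [0.40196973 0.49937988 0.003     ] 0.20505602767349526
[0.47672637 0.39296823 0.003     ] [0.31692777 0.40099361 0.003     ]
```

apply_moves(
  deltas=[
    [-1, [0, 0, 0], 0],
    [-1, [0, 0, -1], 0],
    [-1, [0, 0, -2], 0],
    [-1, [0, 0, -2.7], 0],
    [-1, [0, 0, -2.95], 0],
    [-1, [0, 0, -2.95], 0],
  ],
)

```text
time_s: 16.9
tcp_pos: [0.472, 0.3852, 0.0334]
tool_rot: [[-0.999, 0.045, -0.001], [0.045, 0.999, -0.0], [0.001, -0.0, -1.0]]
ft_force: [0.3, 0.2, -0.3]
finger_gap: 0.247
finger_force: 59.5
```

```bash
python3 - <<'E'
from h import *
st()
E
```

```text
t 16.9 tcp [0.472  0.3852 0.0334] yawY 87.43 q [ 0.68  0.24 -0.03  1.3   0.    0.73] F [ 0.3  0.2 -0.3] gap 0.247 ff 59.5
```

apply_moves(
  deltas=[
    [-1, [0, 0.2, 0.4], 0],
    [-1, [0.05, 0.45, 0.4], 0],
    [-1, [0.05, 0.45, 0.1], 0],
    [-1, [0.05, 0.45, -0.1], 0],
    [-1, [0.05, 0.45, -0.2], 0],
    [-1, [0.05, 0.45, -0.2], 0],
  ],
)

```text
time_s: 17.5
tcp_pos: [0.473, 0.3901, 0.0333]
tool_rot: [[-0.999, 0.045, 0.001], [0.045, 0.999, 0.001], [-0.001, 0.001, -1.0]]
ft_force: [-3.1, -2.7, 10.4]
finger_gap: 0.249
finger_force: 61.1
```

```bash
python3 - <<'E'
from h import *
st()
E
```

```text
t 17.5 tcp [0.473  0.3901 0.0333] yawY 87.43 q [ 0.69  0.25 -0.02  1.3   0.    0.73] F [-3.1 -2.7 10.4] gap 0.249 ff 61.1
```

Contact is firm. I'll release, rise straight up, and then swing toward the cam tip.

apply_moves(
  deltas=[
    [-1, [0, 0, 0.1], 0],
    [-0.2, [0, 0, 0.1], 0],
    [0.2, [0, 0, 0.1], 0],
    [0.3, [0, 0, 0.1], 0],
    [0.3, [0, 0, 0.1], 0],
    [0.3, [0, 0, 2], 0],
    [0.3, [0, 0, 5], 0],
    [0.3, [0, 0, 9], 0],
    [0.3, [0, 0, 13], 0],
    [0.3, [0, 0, 15], 0],
  ],
)

```text
time_s: 18.5
tcp_pos: [0.4734, 0.3904, 0.1857]
tool_rot: [[-0.999, 0.045, 0.003], [0.045, 0.999, 0.003], [-0.003, 0.003, -1.0]]
ft_force: [1.5, 0.9, -0.3]
finger_gap: 0.651
finger_force: 0.0
```

```bash
python3 - <<'E'
from h import *
st();c=cam('wrist','w8');d=cam('side','s8')
for n,k in(('wrist',c),('side',d)):
  print(n,[(onz(k,u,.003).round(4),round(f,2)) for u,f in lm(n,'scraper')],[(onz(k,u,0).round(4),round(f,2)) for u,f in lm(n,'mat')],'tip',[(u.round(),onz(k,u,.109).round(4),round(f,2)) for u,f in lm(n,'cam_tip')])
b=d['image'][100:300,200:420]
cv2.imwrite('pics/m8.png',np.hstack([cv2.resize(c['image'],(440,275)),cv2.resize(b,(303,275))]))
E
```

```text
t 18.5 tcp [0.4734 0.3904 0.1857] yawY 87.43 q [0.69 0.22 0.24 1.58 0.   0.73] F [ 1.5  0.9 -0.3] gap 0.651 ff 0.0
wrist [(array([0.4748, 0.3856, 0.003 ]), 0.66)] [] tip [(array([  8., 201.]), array([0.4534, 0.1573, 0.109 ]), 0.68)]
side [(array([0.3058, 0.4236, 0.003 ]), 0.82), (array([0.4814, 0.3926, 0.003 ]), 0.7)] [(array([0.4757, 0.3963, 0.    ]), 0.82), (array([ 0.5768, -0.0256,  0.    ]), 0.21)] tip [(array([281., 170.]), array([0.4598, 0.1575, 0.109 ]), 0.46)]
```

View pics/m8.png

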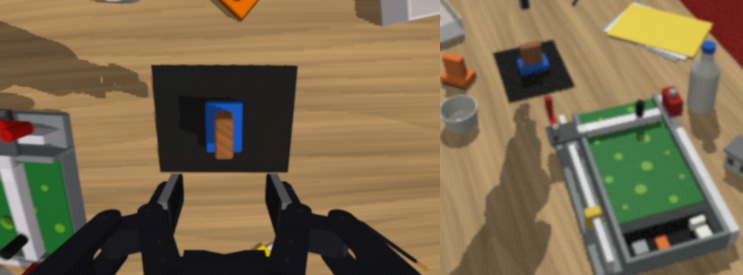

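The scraper stands upright in the middle of the mat. Next is the cam lever.

apply_moves(
  deltas=[
    [0.3, [-0.2, -1.5, 0], 0.145],
    [0.3, [-0.4, -3, 1], 0.29],
    [0.3, [-0.7, -5, 2], 0.435],
    [0.3, [-0.9, -7, 2], 0.58],
    [0.3, [-1.2, -9, 2], 0.725],
    [0.3, [-1.5, -11, 2], 0.87],
    [0.3, [-1.8, -13, 2], 1.015],
    [0.3, [-2, -15, 2], 1.16],
    [0.3, [-2.3, -17, 2], 1.305],
    [0.3, [-2.3, -19, 2], 1.45],
    [0.3, [-2.3, -20, 2], 1.525],
    [0.3, [-2.3, -20, 2], 1.525],
  ],
)

```text
time_s: 20.1
tcp_pos: [0.4496, 0.1888, 0.2013]
tool_rot: [[-0.091, -0.996, -0.001], [-0.996, 0.091, -0.0], [0.0, 0.001, -1.0]]
ft_force: [0.4, 0.6, 0.6]
finger_gap: 0.652
finger_force: 0.0
```

```bash
cat > look.py <<'E'
from h import *
import sys
st()
for n in ('wrist','top','side'):
  c=cam(n,'z_'+n)
  for t,z in(('cam_tip',.109),('fence_knob',.1),('fence',.062)):
    if t!='fence': print(n,t,[(u.round(1).tolist(),onz(c,u,z)[:2].round(4).tolist(),round(f,2)) for u,f in lm(n,t,2)])
  # red blob of the knob & dark knob
  hsv=cv2.cvtColor(c['image'],cv2.COLOR_BGR2HSV)
  m=(((hsv[...,0]<8)|(hsv[...,0]>172))&(hsv[...,1]>150)&(hsv[...,2]>60)).astype(np.uint8)
  k,l,s,ce=cv2.connectedComponentsWithStats(m)
  for i in range(1,k):
    if 25<s[i,4]<4000: print('  red',s[i].tolist(),ce[i].round(1).tolist(),onz(c,ce[i],.09)[:2].round(3).tolist())
E
python3 look.py
```

```text
t 20.1 tcp [0.4496 0.1888 0.2013] yawY 174.78 q [ 0.4  -0.07 -0.04  1.6  -0.   -1.08] F [0.4 0.6 0.6] gap 0.652 ff 0.0
wrist cam_tip [([322.0, 171.2], [0.4499, 0.1601], 0.69)]
wrist fence_knob [([76.4, 81.5], [0.6194, 0.0796], 0.89)]
  red [0, 70, 59, 71, 1588] [14.7, 109.6] [0.684, 0.092]
  red [311, 91, 21, 89, 1431] [321.9, 135.1] [0.448, 0.136]
  red [0, 386, 8, 14, 59] [2.2, 394.6] [0.82, 0.375]
top cam_tip []
top fence_knob [([292.0, 171.1], [0.6121, 0.0736], 0.56)]
  red [278, 140, 18, 12, 167] [286.8, 145.6] [0.693, 0.089]
  red [442, 217, 9, 8, 58] [446.2, 220.3] [0.455, -0.391]
  red [261, 223, 22, 7, 97] [271.2, 225.7] [0.448, 0.139]
  red [97, 276, 21, 21, 78] [106.8, 286.2] [0.276, 0.633]
  red [538, 306, 56, 59, 2575] [565.6, 334.8] [0.11, -0.73]
side cam_tip [([278.4, 172.2], [0.4498, 0.1535], 0.42)]
side fence_knob [([344.8, 176.7], [0.6144, 0.073], 0.57), ([265.6, 147.8], [0.4493, 0.2812], 0.47)]
  red [362, 164, 14, 20, 183] [368.3, 174.6] [0.683, 0.064]
  red [276, 170, 8, 20, 78] [279.4, 179.1] [0.448, 0.146]
  red [626, 331, 14, 14, 89] [633.4, 338.3] [0.952, -0.566]
  red [366, 366, 14, 16, 173] [372.5, 373.5] [0.447, -0.415]
```

apply_moves(
  deltas=[
    [0.1, [0, -1.5, -1], 0],
    [0.1, [0, -3, -4], 0],
    [0.1, [0, -3, -8], 0],
    [0.1, [0, -3, -11], 0],
    [0.1, [0, -3, -12], 0],
    [0.1, [0, -3, -12], 0],
    [-1, [0, -3, -12], 0],
    [-1, [0, -3, -12], 0],
    [-1, [0, -3, -12], 0],
    [-1, [0, -3, -12], 0],
    [-1, [0, -3, -12], 0],
    [-1, [0, -3, -12], 0],
  ],
  newtons=35,
)

```text
time_s: 21.75
tcp_pos: [0.4506, 0.1605, 0.0835]
tool_rot: [[-0.09, -0.996, 0.003], [-0.996, 0.09, 0.001], [-0.002, -0.002, -1.0]]
ft_force: [0.2, 1.6, 7.0]
finger_gap: 0.172
finger_force: 34.2
```

```bash
python3 - <<'E'
from h import *
s=st();print(s['wrist_torque'])
P=np.array([.4456,.0991]);T=np.array(s['tcp_pos'][:2]);d=T-P;print(np.linalg.norm(d),np.degrees(np.arctan2(d[1],d[0])))
r=np.linalg.norm(d);r=.060
a0=np.arctan2(d[1],d[0])
for k in range(1,13):
  a=a0-k*.14;q=P+r*np.array([np.cos(a),np.sin(a)]);print(k,((q-T)*100).round(2),round(-.14*k,2))
E
```

```text
t 21.75 tcp [0.4506 0.1605 0.0835] yawY 174.82 q [ 0.34 -0.09 -0.29  1.37  0.   -1.14] F [0.2 1.6 7. ] gap 0.172 ff 34.2
[ 0.27691861  0.18343935 -0.00536232]
0.061558057910943466 85.31253281969276
1 [ 0.82 -0.28] -0.14
2 [ 1.62 -0.52] -0.28
3 [ 2.38 -0.87] -0.42
4 [ 3.09 -1.33] -0.56
5 [ 3.72 -1.88] -0.7
6 [ 4.28 -2.51] -0.84
7 [ 4.74 -3.21] -0.98
8 [ 5.09 -3.97] -1.12
9 [ 5.34 -4.77] -1.26
10 [ 5.47 -5.6 ] -1.4
11 [ 5.49 -6.44] -1.54
12 [ 5.39 -7.27] -1.68
```

apply_moves(
  deltas=[
    [-1, [0.85, -0.15], -0.14],
  ],
)

```text
validation failed for argument at $.de...
```

apply_moves(
  deltas=[
    [-1, [0.83, -0.15, 0], -0.14],
    [-1, [1.65, -0.42, 0], -0.28],
    [-1, [2.4, -0.8, 0], -0.42],
    [-1, [3.1, -1.3, 0], -0.56],
    [-1, [3.75, -1.85, 0], -0.7],
    [-1, [4.3, -2.5, 0], -0.84],
    [-1, [4.75, -3.2, 0], -0.98],
    [-1, [5.1, -3.95, 0], -1.12],
    [-1, [5.35, -4.75, 0], -1.26],
    [-1, [5.5, -5.6, 0], -1.4],
    [-1, [5.5, -6.4, 0], -1.54],
    [-1, [5.45, -6.8, 0], -1.6],
  ],
)

```text
time_s: 22.95
tcp_pos: [0.504, 0.0923, 0.0833]
tool_rot: [[-0.992, 0.124, 0.0], [0.124, 0.992, 0.002], [0.0, 0.002, -1.0]]
ft_force: [-6.6, 5.9, 9.2]
finger_gap: 0.173
finger_force: 34.6
```

```bash
python3 - <<'E'
from h import *
s=st()
E
```

```text
t 22.95 tcp [0.504  0.0923 0.0833] yawY 82.86 q [ 0.18 -0.01 -0.21  1.37  0.    0.3 ] F [-6.6  5.9  9.2] gap 0.173 ff 34.6
```

apply_moves(
  deltas=[
    [-0.3, [0, 0, 0], 0],
    [0.1, [0, 0, 0], 0],
    [0.1, [0, 0, 0], 0],
    [0.1, [0, 0, 2], 0],
    [0.1, [0, 0, 5.5], 0],
    [0.1, [0, 0, 8], 0.03],
    [0.1, [4, -0.4, 8], 0.03],
    [0.1, [8, -0.8, 8], 0.03],
    [0.1, [11.6, -1.1, 8], 0.03],
    [0.1, [11.6, -1.1, 8], 0.03],
    [0.1, [11.6, -1.1, 8], 0.03],
  ],
)

```text
time_s: 24.05
tcp_pos: [0.6204, 0.0808, 0.1605]
tool_rot: [[-0.996, 0.089, -0.002], [0.089, 0.996, -0.0], [0.002, -0.001, -1.0]]
ft_force: [0.3, -0.7, -0.0]
finger_gap: 0.554
finger_force: 0.0
```

```bash
python3 look.py
```

```text
t 24.05 tcp [0.6204 0.0808 0.1605] yawY 84.87 q [ 0.13  0.26  0.23  1.55 -0.    0.22] F [ 0.3 -0.7 -0. ] gap 0.554 ff 0.0
wrist cam_tip [([328.9, 17.3], [0.5025, 0.0909], 0.98)]
wrist fence_knob [([325.8, 219.5], [0.6188, 0.0788], 0.65)]
  red [314, 0, 28, 44, 968] [327.4, 20.2] [0.5, 0.09]
  red [312, 270, 71, 55, 3117] [344.8, 295.4] [0.683, 0.087]
top cam_tip []
top fence_knob []
  red [443, 217, 8, 8, 54] [446.5, 220.4] [0.455, -0.391]
  red [97, 276, 21, 21, 78] [106.8, 286.2] [0.276, 0.633]
  red [538, 306, 56, 59, 2578] [565.6, 334.8] [0.11, -0.73]
side cam_tip [([306.5, 183.6], [0.5052, 0.0808], 0.77)]
side fence_knob [([345.2, 175.4], [0.6175, 0.0772], 0.88)]
  red [362, 164, 14, 20, 186] [368.4, 174.6] [0.683, 0.064]
  red [287, 180, 20, 17, 104] [298.2, 190.1] [0.482, 0.085]
  red [626, 331, 14, 14, 89] [633.5, 338.4] [0.952, -0.566]
  red [366, 367, 14, 15, 160] [372.6, 373.8] [0.447, -0.416]
```

apply_moves(
  deltas=[
    [0.1, [0, -0.1, -4], 0],
    [0.1, [0, -0.1, -7.5], 0],
    [0.1, [0, -0.1, -9], 0],
    [0.1, [0, -0.1, -9], 0],
    [-1, [0, -0.1, -9], 0],
    [-1, [0, -0.1, -9], 0],
    [-1, [0, -0.1, -9], 0],
    [-1, [0, -0.1, -9], 0],
    [-1, [0, -0.1, -9], 0],
    [-1, [0, -0.1, -9], 0],
  ],
)

```text
time_s: 25.5
tcp_pos: [0.6214, 0.0801, 0.0742]
tool_rot: [[-0.996, 0.09, 0.004], [0.09, 0.996, 0.001], [-0.003, 0.001, -1.0]]
ft_force: [-0.8, 0.8, 5.7]
finger_gap: 0.196
finger_force: 34.3
```

apply_moves(
  deltas=[
    [-1, [-0.14, -1.5, 0], 0],
    [-1, [-0.28, -3, 0], 0],
    [-1, [-0.42, -4.5, 0], 0],
    [-1, [-0.57, -6, 0], 0],
    [-1, [-0.71, -7.5, 0], 0],
    [-1, [-0.85, -9, 0], 0],
    [-1, [-0.99, -10.5, 0], 0],
    [-1, [-1.13, -12, 0], 0],
    [-1, [-1.27, -13.5, 0], 0],
    [-1, [-1.37, -14.5, 0], 0],
    [-1, [-1.4, -14.8, 0], 0],
    [-1, [-1.4, -14.8, 0], 0],
  ],
)

```text
time_s: 26.7
tcp_pos: [0.6069, -0.0686, 0.0742]
tool_rot: [[-0.996, 0.09, 0.003], [0.09, 0.996, -0.0], [-0.003, 0.0, -1.0]]
ft_force: [-3.4, -0.0, 7.0]
finger_gap: 0.196
finger_force: 34.7
```

```bash
python3 - <<'E'
from h import *
s=st()
E
```

```text
t 26.7 tcp [ 0.6069 -0.0686  0.0742] yawY 84.82 q [-0.11  0.23  0.03  1.37  0.   -0.02] F [-3.4 -0.   7. ] gap 0.196 ff 34.7
```

apply_moves(
  deltas=[
    [-1, [-0.02, -0.2, 0], 0],
    [-1, [-0.04, -0.4, 0], 0],
    [-1, [-0.06, -0.6, 0], 0],
    [-1, [-0.08, -0.8, 0], 0],
    [-1, [-0.08, -0.8, 0], 0],
  ],
)

```text
time_s: 27.2
tcp_pos: [0.6065, -0.0724, 0.0742]
tool_rot: [[-0.996, 0.087, 0.003], [0.087, 0.996, 0.007], [-0.003, 0.007, -1.0]]
ft_force: [-1.7, 20.8, 9.1]
finger_gap: 0.191
finger_force: 35.3
```

apply_moves(
  deltas=[
    [-1, [-0.02, -0.2, 0], 0],
    [-1, [-0.04, -0.4, 0], 0],
    [-1, [-0.04, -0.4, 0], 0],
  ],
)

```text
time_s: 27.5
tcp_pos: [0.6065, -0.0725, 0.0741]
tool_rot: [[-0.996, 0.084, 0.004], [0.084, 0.996, 0.014], [-0.003, 0.014, -1.0]]
ft_force: [0.9, 40.9, 8.3]
finger_gap: 0.193
finger_force: 36.7
```

```bash
python3 - <<'E'
from h import *
s=st()
E
```

```text
t 27.5 tcp [ 0.6065 -0.0725  0.0741] yawY 85.2 q [-0.13  0.23  0.03  1.37  0.01 -0.04] F [ 0.9 40.9  8.3] gap 0.193 ff 36.7
```

apply_moves(
  deltas=[
    [-1, [0.04, 0.3, 0], 0],
    [-1, [0.06, 0.6, 0], 0],
    [-0.3, [0.06, 0.6, 0], 0],
    [0.1, [0.06, 0.6, 0], 0],
    [0.1, [0.06, 0.6, 0], 0],
    [0.1, [0.06, 0.6, 3], 0],
    [0.1, [0, 0.8, 6], 0],
    [0.1, [0, 0.8, 9], 0],
    [0.1, [-4, 1, 9], 0],
    [0.1, [-8, 1.4, 9], 0],
    [0.1, [-11.6, 1.9, 9], 0],
    [0.1, [-11.6, 1.9, 9], 0],
  ],
)

```text
time_s: 28.7
tcp_pos: [0.4858, -0.0611, 0.1623]
tool_rot: [[-0.996, 0.09, -0.001], [0.09, 0.996, 0.0], [0.001, -0.0, -1.0]]
ft_force: [0.8, -0.5, 0.2]
finger_gap: 0.546
finger_force: 0.0
```

```bash
python3 look.py
```

```text
t 28.7 tcp [ 0.4858 -0.0611  0.1623] yawY 84.81 q [-0.13 -0.07 -0.12  1.53 -0.   -0.03] F [ 0.8 -0.5  0.2] gap 0.546 ff 0.0
wrist cam_tip [([326.4, 228.8], [0.488, -0.0631], 0.97)]
wrist fence_knob [([325.3, 364.6], [0.6036, -0.0744], 0.93)]
  red [316, 140, 23, 100, 1845] [327.2, 189.8] [0.468, -0.061]
  red [467, 391, 6, 9, 28] [468.7, 396.4] [0.661, 0.044]
top cam_tip []
top fence_knob [([342.7, 173.1], [0.6032, -0.0801], 0.62)]
  red [278, 140, 18, 12, 167] [286.8, 145.6] [0.693, 0.089]
  red [442, 217, 9, 8, 58] [446.2, 220.3] [0.455, -0.391]
  red [97, 276, 21, 21, 78] [106.8, 286.2] [0.276, 0.633]
  red [538, 306, 56, 59, 2578] [565.6, 334.8] [0.11, -0.73]
side cam_tip [([325.0, 224.2], [0.497, -0.0677], 0.75)]
side fence_knob [([366.6, 215.0], [0.6064, -0.0746], 0.8)]
  red [362, 164, 14, 20, 182] [368.3, 174.7] [0.683, 0.064]
  red [301, 222, 23, 18, 133] [313.4, 232.5] [0.467, -0.066]
  red [626, 331, 14, 14, 87] [633.5, 338.3] [0.952, -0.566]
  red [366, 366, 14, 16, 174] [372.5, 373.5] [0.447, -0.415]
```

apply_moves(
  deltas=[
    [0.1, [0, 0, 0], 0],
    [0.1, [0, 0, -4], 0],
    [0.1, [0, 0, -7.2], 0],
    [0.1, [0, 0, -7.9], 0],
    [0.1, [0, 0, -7.9], 0],
  ],
)

```text
time_s: 29.65
tcp_pos: [0.4885, -0.0611, 0.0822]
tool_rot: [[-0.996, 0.09, -0.002], [0.09, 0.996, 0.0], [0.002, 0.0, -1.0]]
ft_force: [-0.6, 0.8, 0.2]
finger_gap: 0.55
finger_force: 0.0
```

apply_moves(
  deltas=[
    [-1, [0.1, 0, 0], 0],
    [-1, [0.1, 0, 0], 0],
    [-1, [0.1, 0, 0], 0],
    [-1, [0.1, 0, 0], 0],
    [-1, [0.1, 0, 0], 0],
    [-1, [0.1, 0, 0], 0],
  ],
)

```text
time_s: 30.25
tcp_pos: [0.4912, -0.061, 0.0844]
tool_rot: [[-0.996, 0.089, 0.003], [0.089, 0.996, 0.0], [-0.003, 0.0, -1.0]]
ft_force: [1.7, 2.4, 6.7]
finger_gap: 0.176
finger_force: 34.6
```

```bash
python3 - <<'E'
from h import *
s=st()
P=np.array([.4303,-.0559]);T=np.array(s['tcp_pos'][:2]);d=T-P;a0=-.0942;print(np.linalg.norm(d),np.arctan2(d[1],d[0]))
e=P+.06*np.array([np.cos(a0),np.sin(a0)])
for k in range(1,13):
  a=a0+k*.14;q=P+.06*np.array([np.cos(a),np.sin(a)]);print(k,((q-e)*100).round(2),round(.14*k,2))
E
```

```text
t 30.25 tcp [ 0.4912 -0.061   0.0844] yawY 84.87 q [-0.12 -0.05 -0.25  1.37  0.   -0.03] F [1.7 2.4 6.7] gap 0.176 ff 34.6
0.06115086026530975 -0.08386963327665753
1 [0.02 0.84] 0.14
2 [-0.08  1.67] 0.28
3 [-0.29  2.48] 0.42
4 [-0.61  3.26] 0.56
5 [-1.04  3.98] 0.7
6 [-1.57  4.64] 0.84
7 [-2.18  5.21] 0.98
8 [-2.86  5.7 ] 1.12
9 [-3.61  6.08] 1.26
10 [-4.4   6.35] 1.4
11 [-5.23  6.52] 1.54
12 [-6.06  6.56] 1.68
```

apply_moves(
  deltas=[
    [-1, [0, 0.84, 0], 0.14],
    [-1, [-0.1, 1.67, 0], 0.28],
    [-1, [-0.3, 2.48, 0], 0.42],
    [-1, [-0.6, 3.26, 0], 0.56],
    [-1, [-1.05, 3.98, 0], 0.7],
    [-1, [-1.6, 4.64, 0], 0.84],
    [-1, [-2.2, 5.2, 0], 0.98],
    [-1, [-2.9, 5.7, 0], 1.12],
    [-1, [-3.6, 6.1, 0], 1.26],
    [-1, [-4.4, 6.35, 0], 1.4],
    [-1, [-5.2, 6.5, 0], 1.54],
    [-1, [-5.6, 6.55, 0], 1.6],
  ],
)

```text
time_s: 31.45
tcp_pos: [0.4359, 0.006, 0.0846]
tool_rot: [[-0.054, -0.999, 0.006], [-0.999, 0.054, 0.004], [-0.004, -0.006, -1.0]]
ft_force: [9.1, 10.3, 2.3]
finger_gap: 0.17
finger_force: 34.7
```

apply_moves(
  deltas=[
    [-1, [-0.3, 0, 0], 0],
    [-1, [-0.3, 0, 0], 0],
  ],
)

```text
time_s: 31.65
tcp_pos: [0.433, 0.0059, 0.0849]
tool_rot: [[-0.059, -0.998, 0.006], [-0.998, 0.059, 0.004], [-0.004, -0.006, -1.0]]
ft_force: [5.2, 11.6, 6.5]
finger_gap: 0.171
finger_force: 35.0
```

apply_moves(
  deltas=[
    [-1, [-0.3, 0, 0], 0],
    [-1, [-0.3, 0, 0], 0],
  ],
)

```text
time_s: 31.85
tcp_pos: [0.4323, 0.0058, 0.0851]
tool_rot: [[-0.06, -0.998, 0.01], [-0.998, 0.06, 0.003], [-0.004, -0.01, -1.0]]
ft_force: [17.2, 9.9, -0.5]
finger_gap: 0.176
finger_force: 34.7
```

```bash
python3 - <<'E'
from h import *
s=st()
E
```

```text
t 31.85 tcp [0.4323 0.0058 0.0851] yawY 176.58 q [ 0.01 -0.21 -0.39  1.38  0.   -1.5 ] F [17.2  9.9 -0.5] gap 0.176 ff 34.7
```

apply_moves(
  deltas=[
    [-1, [0.2, 0.1, 0], 0],
    [-1, [0.3, 0.15, 0], 0],
    [-0.3, [0.3, 0.15, 0], 0],
    [0.1, [0.3, 0.15, 0], 0],
    [0.1, [0.3, 0.15, 0], 0],
    [0.1, [0.3, 0.15, 3], 0],
    [0.1, [0.3, 0.15, 7], 0],
    [0.1, [0.3, 0.15, 11], 0],
    [0.1, [-2, 2, 13], 0],
    [0.1, [-2, 2, 13], 0],
  ],
)

```text
time_s: 32.85
tcp_pos: [0.4076, 0.0252, 0.2161]
tool_rot: [[-0.06, -0.998, 0.004], [-0.998, 0.06, 0.001], [-0.001, -0.004, -1.0]]
ft_force: [0.1, 0.6, -1.0]
finger_gap: 0.547
finger_force: 0.0
```

```bash
python3 look.py | grep -v red; python3 - <<'E'
from h import *
for n in('top','side'):
  c=cam(n)
  for t,z in(('key_yellow_top',.046),('key_blue_top',.046),('key_green_top',.046),('key_red_top',.046),('scraper',.003)):
    print(n,t,[(onz(c,u,z)[:2].round(4).tolist(),round(f,2)) for u,f in lm(n,t,2)])
  h=cv2.cvtColor(c['image'],cv2.COLOR_BGR2HSV)
  for k,(lo,hi) in dict(y=(20,33),b=(105,128),g=(50,85),r=(172,180)).items():
    m=((h[...,0]>=lo)&(h[...,0]<=hi)&(h[...,1]>130)&(h[...,2]>60)).astype(np.uint8)
    N,l,s,ce=cv2.connectedComponentsWithStats(m)
    for i in range(1,N):
      w=onz(c,ce[i],.044)
      if s[i,4]>12 and .4<w[0]<.6 and -.5<w[1]<-.28: print('  ',k,s[i,4],w[:2].round(4))
E
```

```text
t 32.85 tcp [0.4076 0.0252 0.2161] yawY 176.56 q [ 0.06 -0.26 -0.17  1.65  0.   -1.45] F [ 0.1  0.6 -1. ] gap 0.547 ff 0.0
wrist cam_tip [([290.8, 178.9], [0.434, 0.0043], 0.92), ([168.9, 123.7], [0.5211, -0.0434], 0.36)]
wrist fence_knob [([67.3, 92.5], [0.6021, -0.0729], 0.91)]
top cam_tip [([372.0, 208.0], [0.4954, -0.1647], 0.65)]
top fence_knob [([341.6, 171.8], [0.6072, -0.0769], 0.92)]
side cam_tip [([291.6, 213.6], [0.4339, -0.0037], 0.65)]
side fence_knob [([367.4, 212.4], [0.6122, -0.0678], 0.72)]
top key_yellow_top []
top key_blue_top [([0.5083, -0.4145], 0.42)]
top key_green_top [([0.4506, -0.3473], 0.64)]
top key_red_top [([0.4555, -0.4098], 0.44)]
top scraper [([0.4797, 0.3956], 0.94), ([0.2989, 0.4332], 0.86)]
   y 58 [ 0.515 -0.351]
   b 58 [ 0.5119 -0.4065]
   g 50 [ 0.4591 -0.3487]
side key_yellow_top [([0.5133, -0.3482], 0.71)]
side key_blue_top [([0.5136, -0.402], 0.62)]
side key_green_top [([0.4568, -0.3437], 0.6)]
side key_red_top [([0.4486, -0.4003], 0.52)]
side scraper [([0.2982, 0.4225], 0.68)]
   y 157 [ 0.5157 -0.35  ]
   b 173 [ 0.5134 -0.4056]
   g 131 [ 0.4599 -0.3475]
```

```bash
python3 - <<'E'
from h import *
c=cam('wrist');t=cam('top');s=cam('side')
p=[.5714,-.0413,-.0943]
W=lambda x,y,z:(p[0]+np.cos(p[2])*x-np.sin(p[2])*y,p[1]+np.sin(p[2])*x+np.cos(p[2])*y,z)
u=proj(c,W(-.119,-.065,.06));print(u)
x,y=np.int32(u);x=max(80,x);y=max(75,y)
a=c['image'][y-75:y+75,x-80:x+80];b=t['image'][190:250,160:235];d=s['image'][110:250,210:380]
cv2.imwrite('pics/m14.png',np.hstack([cv2.resize(a,(320,300),interpolation=2),cv2.resize(b,(240,300)),cv2.resize(d,(240,300))]))
for n,k in(('top',t),('side',s)):
  h=cv2.cvtColor(k['image'],cv2.COLOR_BGR2HSV);m=((h[...,0]>=100)&(h[...,0]<=128)&(h[...,1]>130)&(h[...,2]>50)).astype(np.uint8)
  N,l,S,ce=cv2.connectedComponentsWithStats(m)
  for i in range(1,N):
    w=onz(k,ce[i],.02)
    if S[i,4]>30 and .35<w[0]<.6 and .25<w[1]<.5: print(n,S[i],w[:2].round(4))
E
```

```text
[270.42284611  51.53970614]
top [187 208  17  22 182] [0.4753 0.3805]
```

View pics/m14.png

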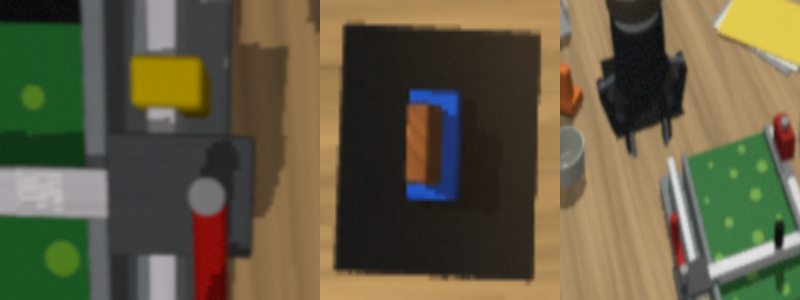

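The crop shows the lever in line with the rail, so it is locked, and the scraper centred on the mat. I'll measure the bar-to-stop distance numerically, since it should be 25 mm at home.

```bash
python3 - <<'E'
from h import *
c=cam('wrist');g=c['image'].astype(float)
p=[.5714,-.0413,-.0943]
inv=lambda w:(np.cos(p[2])*(w[0]-p[0])+np.sin(p[2])*(w[1]-p[1]),-np.sin(p[2])*(w[0]-p[0])+np.cos(p[2])*(w[1]-p[1]))
F=lambda x,y:(190+x/2,y/2)
for n,q,z in[('stop back L',(132,58),.062),('stop front L',(132,108),.062),('stop front R',(200,107),.062),('bar front',(100,171),.062),('bar front',(10,167),.062),('bar back',(100,217),.062),('bar back',(10,213),.062),('head front',(112,135),.064),('head front',(250,138),.064),('head back',(110,248),.064),('pivot',(207,196),.08),('plate edge',(10,22),.04)]:
  w=onz(c,F(*q),z);print(n,(np.array(inv(w))*1000).round(1))
for col in(200,205,215,235):
  print(col,[int(v) for v in g[60:112:1,col].sum(1)/3])
E
```

```text
stop back L [-107.8  -81.6]
stop front L [-107.4  -62.6]
stop front R [-135.4  -63.7]
bar front [-93.4 -37.4]
bar front [-55.2 -38.3]
bar back [-92.8 -18.6]
bar back [-53.9 -19.4]
head front [-99.4 -51.7]
head front [-156.2  -52.1]
head back [-97.2  -5.8]
pivot [-140.2  -28.4]
plate edge [-50.6 -99.4]
200 [49, 48, 47, 48, 46, 38, 32, 28, 30, 29, 30, 31, 29, 28, 31, 28, 28, 30, 30, 28, 30, 33, 58, 97, 136, 160, 171, 176, 176, 175, 175, 176, 175, 175, 178, 180, 182, 184, 183, 182, 180, 180, 178, 178, 176, 170, 159, 136, 94, 57, 48, 46]
205 [47, 47, 47, 49, 47, 48, 48, 43, 35, 32, 29, 31, 29, 27, 29, 28, 29, 27, 30, 29, 30, 33, 50, 88, 130, 158, 173, 177, 176, 175, 175, 175, 176, 176, 178, 180, 182, 183, 183, 184, 184, 183, 181, 180, 177, 171, 159, 134, 93, 58, 50, 46]
215 [50, 48, 49, 48, 49, 48, 44, 36, 30, 31, 29, 29, 29, 31, 30, 30, 28, 30, 29, 28, 30, 31, 42, 77, 121, 150, 167, 172, 175, 175, 174, 174, 174, 175, 178, 182, 182, 184, 184, 184, 182, 182, 179, 180, 178, 173, 160, 137, 101, 66, 51, 49]
235 [101, 102, 101, 103, 103, 103, 103, 102, 102, 103, 103, 102, 104, 104, 104, 102, 95, 79, 66, 62, 60, 62, 62, 70, 103, 138, 158, 163, 164, 164, 164, 164, 162, 162, 161, 163, 162, 163, 164, 163, 160, 157, 156, 157, 158, 159, 159, 151, 131, 108, 97, 96]
```

The bar centre comes out at about −30.5 mm relative to the stop, so the fence is home. Next are the keys.

apply_moves(
  deltas=[
    [-1, [1, -4, 0], 0],
    [-1, [2.2, -8, 0], 0],
    [-1, [3.4, -12, 0], 0],
    [-1, [4.6, -16.3, 0], 0],
    [-1, [5.8, -20.5, 0], 0],
    [-1, [7, -24.7, 0], 0],
    [-1, [8.2, -29, 0], 0],
    [-1, [9.4, -33.3, 0], 0],
    [-1, [10.7, -37.6, -2], 0],
    [-1, [10.7, -37.6, -5], 0],
    [-1, [10.7, -37.6, -8], 0],
    [-1, [10.7, -37.6, -8], 0],
  ],
)

```text
time_s: 35.3
tcp_pos: [0.5133, -0.3509, 0.1278]
tool_rot: [[-0.061, -0.998, -0.006], [-0.998, 0.061, 0.004], [-0.004, 0.007, -1.0]]
ft_force: [-0.6, 0.9, -0.3]
finger_gap: -0.001
finger_force: 0.0
```

```bash
cat > keys.py <<'E'
from h import *
st();c=cam('wrist')
h=cv2.cvtColor(c['image'],cv2.COLOR_BGR2HSV)
for k,(lo,hi) in dict(y=(20,33),b=(105,128),g=(50,85),r=(172,180)).items():
    m=((h[...,0]>=lo)&(h[...,0]<=hi)&(h[...,1]>130)&(h[...,2]>60)).astype(np.uint8)
    N,l,s,ce=cv2.connectedComponentsWithStats(m)
    for i in range(1,N):
      w=onz(c,ce[i],.045)
      if s[i,4]>150 : print('  ',k,s[i],w[:2].round(4))
for t in('key_yellow_top','key_blue_top','key_green_top'): print(t,[(onz(c,u,.046)[:2].round(4).tolist(),round(f,2)) for u,f in lm('wrist',t,2)])
E
python3 keys.py
```

```text
t 35.3 tcp [ 0.5133 -0.3509  0.1278] yawY 176.49 q [-0.6   0.25  0.16  1.49  0.   -2.11] F [-0.6  0.9 -0.3] gap -0.001 ff 0.0
   y [ 304  192   37   38 1124] [ 0.5154 -0.3527]
   b [ 301  110   40   41 1273] [ 0.5129 -0.409 ]
   g [384 193  36  35 961] [ 0.4585 -0.3493]
key_yellow_top [([0.5168, -0.3531], 0.77)]
key_blue_top [([0.5101, -0.409], 0.81)]
key_green_top [([0.4574, -0.3488], 0.74)]
```

apply_moves(
  deltas=[
    [-1, [0, 0, 0], 0],
    [-1, [0, 0, -3], 0],
    [-1, [0, 0, -6], 0],
    [-1, [0, 0, -7.3], 0],
    [-1, [0, 0, -7.3], 0],
    [-1, [0, 0, -7.3], 0],
  ],
)

```text
time_s: 36.1
tcp_pos: [0.5156, -0.3519, 0.0614]
tool_rot: [[-0.06, -0.998, 0.001], [-0.998, 0.06, -0.001], [0.001, -0.001, -1.0]]
ft_force: [0.9, -0.1, -0.3]
finger_gap: -0.003
finger_force: 0.0
```

apply_moves(
  deltas=[
    [-1, [0, 0, -0.5], 0],
    [-1, [0, 0, -1.0], 0],
    [-1, [0, 0, -1.5], 0],
    [-1, [0, 0, -2.0], 0],
    [-1, [0, 0, -2.0], 0],
  ],
)

```text
time_s: 36.6
tcp_pos: [0.5159, -0.3521, 0.0437]
tool_rot: [[-0.061, -0.998, 0.003], [-0.998, 0.061, -0.002], [0.002, -0.004, -1.0]]
ft_force: [-7.1, 4.5, 25.1]
finger_gap: -0.003
finger_force: 12.9
```

apply_moves(
  deltas=[
    [-1, [0, 0, -0.1], 0],
    [-1, [0, 0, -0.1], 0],
    [-1, [0, 0, -0.1], 0],
  ],
)

```text
time_s: 36.9
tcp_pos: [0.5159, -0.3522, 0.0436]
tool_rot: [[-0.061, -0.998, 0.004], [-0.998, 0.061, -0.003], [0.002, -0.004, -1.0]]
ft_force: [-9.0, 6.0, 31.6]
finger_gap: 0.002
finger_force: 15.8
```

apply_moves(
  deltas=[
    [-1, [0, 0, 0.4], 0],
    [-1, [0, 0, 0.4], 0],
  ],
)

```text
time_s: 37.1
tcp_pos: [0.5157, -0.3521, 0.0444]
tool_rot: [[-0.061, -0.998, 0.002], [-0.998, 0.061, -0.001], [0.001, -0.002, -1.0]]
ft_force: [0.4, -0.2, 4.2]
finger_gap: -0.001
finger_force: 2.3
```

apply_moves(
  deltas=[
    [-1, [0, 0, 0.2], 0],
    [-1, [0, 0, 0.2], 0],
  ],
)

```text
time_s: 37.3
tcp_pos: [0.5156, -0.352, 0.0454]
tool_rot: [[-0.061, -0.998, 0.001], [-0.998, 0.061, -0.001], [0.001, -0.001, -1.0]]
ft_force: [2.9, -1.4, 3.3]
finger_gap: 0.001
finger_force: 2.0
```

apply_moves(
  deltas=[
    [-1, [0, 0, 0.2], 0],
    [-1, [0, 0, 0.2], 0],
  ],
)

```text
time_s: 37.5
tcp_pos: [0.5152, -0.3518, 0.0469]
tool_rot: [[-0.061, -0.998, 0.0], [-0.998, 0.061, -0.0], [0.0, -0.0, -1.0]]
ft_force: [2.2, -1.2, 3.5]
finger_gap: -0.0
finger_force: 1.6
```

apply_moves(
  deltas=[
    [-1, [0, 0, 0.3], 0],
    [-1, [0, 0, 0.3], 0],
  ],
)

```text
time_s: 37.7
tcp_pos: [0.5147, -0.3514, 0.0497]
tool_rot: [[-0.061, -0.998, -0.001], [-0.998, 0.061, 0.001], [-0.0, 0.001, -1.0]]
ft_force: [-0.3, -1.4, 2.0]
finger_gap: -0.0
finger_force: 0.8
```

apply_moves(
  deltas=[
    [-1, [0, 0, 2], 0],
    [-1, [0, 0, 4], 0],
    [-1, [-0.15, -3, 4], 0],
    [-1, [-0.25, -5.6, 4], 0],
    [-1, [-0.25, -5.6, 3], 0],
    [-1, [-0.25, -5.6, 1], 0],
    [-1, [-0.25, -5.6, 0.2], 0],
    [-1, [-0.25, -5.6, -0.4], 0],
    [-1, [-0.25, -5.6, -0.8], 0],
    [-1, [-0.25, -5.6, -1.1], 0],
    [-1, [-0.25, -5.6, -1.1], 0],
    [-1, [-0.25, -5.6, -1.1], 0],
  ],
)

```text
time_s: 38.9
tcp_pos: [0.512, -0.4068, 0.0436]
tool_rot: [[-0.06, -0.998, 0.001], [-0.998, 0.06, -0.001], [0.001, -0.001, -1.0]]
ft_force: [-15.3, 11.0, 32.1]
finger_gap: 0.0
finger_force: 15.7
```

```bash
python3 - <<'E'
from h import *
st()
E
```

```text
t 38.9 tcp [ 0.512  -0.4068  0.0436] yawY 176.55 q [-0.67  0.34  0.11  1.34 -0.   -2.18] F [-15.3  11.   32.1] gap 0.0 ff 15.7
```

apply_moves(
  deltas=[
    [-1, [0, 0, 1.5], 0],
    [-1, [0, 0, 5], 0],
    [-1, [0, 2, 5], 0],
    [-1, [-2, 5.9, 5], 0],
    [-1, [-5.4, 5.9, 5], 0],
    [-1, [-5.4, 5.9, 5], 0],
    [-1, [-5.4, 5.9, 2.5], 0],
    [-1, [-5.4, 5.9, 1.2], 0],
    [-1, [-5.4, 5.9, 0.6], 0],
    [-1, [-5.4, 5.9, 0.2], 0],
    [-1, [-5.4, 5.9, 0], 0],
    [-1, [-5.4, 5.9, 0], 0],
  ],
)

```text
time_s: 40.1
tcp_pos: [0.4588, -0.3484, 0.0435]
tool_rot: [[-0.06, -0.998, 0.002], [-0.998, 0.06, -0.001], [0.001, -0.002, -1.0]]
ft_force: [-14.2, 10.7, 35.8]
finger_gap: 0.007
finger_force: 17.9
```

```bash
python3 - <<'E'
from h import *
st()
E
```

```text
t 40.1 tcp [ 0.4588 -0.3484  0.0435] yawY 176.54 q [-0.65  0.16 -0.11  1.3   0.   -2.16] F [-14.2  10.7  35.8] gap 0.007 ff 17.9
```

Green is fully down. I'll release it, move up and away, and check the scraper one last time.

apply_moves(
  deltas=[
    [-1, [0, 0, 1.5], 0],
    [-1, [0, 0, 5], 0],
    [-1, [0, 0, 10], 0],
    [-1, [0, 0, 14], 0],
    [-1, [-4, 0, 15], 0],
    [-1, [-8, -1, 15], 0],
    [-1, [-8, -1, 15], 0],
    [-1, [-8, -1, 15], 0],
  ],
)

```text
time_s: 40.9
tcp_pos: [0.3784, -0.359, 0.1894]
tool_rot: [[-0.062, -0.998, 0.001], [-0.998, 0.062, -0.001], [0.0, -0.001, -1.0]]
ft_force: [-0.3, -0.0, -0.3]
finger_gap: 0.001
finger_force: 0.0
```

```bash
python3 - <<'E'
from h import *
st();t=cam('top');s=cam('side')
for n,k in(('top',t),('side',s)):
  h=cv2.cvtColor(k['image'],cv2.COLOR_BGR2HSV);m=((h[...,0]>=100)&(h[...,0]<=128)&(h[...,1]>130)&(h[...,2]>50)).astype(np.uint8)
  N,l,S,ce=cv2.connectedComponentsWithStats(m)
  for i in range(1,N):
    w=onz(k,ce[i],.02)
    if S[i,4]>30 and .3<w[0]<.6 and .25<w[1]<.55: print(n,S[i],w[:2].round(4))
  for q,z in(('scraper',.003),('mat',0),('cam_tip',.109),('fence_knob',.1)): print(n,q,[(onz(k,u,z)[:2].round(4).tolist(),round(f,2)) for u,f in lm(n,q,2)])
E
```

```text
t 40.9 tcp [ 0.3784 -0.359   0.1894] yawY 176.45 q [-0.76  0.01  0.01  1.57  0.   -2.27] F [-0.3 -0.  -0.3] gap 0.001 ff 0.0
top [187 208  17  22 182] [0.4753 0.3805]
top scraper [([0.3069, 0.4349], 0.87), ([0.4754, 0.3921], 0.81)]
top mat [([0.4746, 0.3927], 0.77), ([0.619, -0.1634], 0.41)]
top cam_tip [([0.4321, 0.0127], 0.48)]
top fence_knob [([0.6011, -0.076], 0.57), ([0.5635, -0.0322], 0.3)]
side scraper []
side mat [([0.63, -0.1549], 0.46)]
side cam_tip []
side fence_knob []
```

Scraper unchanged since placing and centred, and everything else is in its place, so I'll hand it in.

```bash
python3 -c "
from bench import manip
print(manip.sign_off())"
```

```text
the job is handed in; nothing more can be done
None
```

The job is done and handed in: all four offcuts are in the trough, the scraper stands mid-mat, the fence is home and locked, and yellow, blue and green were each pressed fully down in order; the sign-off gave no verdict.

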